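Put the cafe's display plates away in the plate rack

TASK

Swing the plate rack's carry handle away from the robot all the way over until it rests against its back stop, then take the red, green and blue plates off their easels and stand each on edge, long side down, fully down in the rack slot with tags of its own colour, setting them in rather than dropping them. Leave the white plates, mugs, jar and cup where they are.

Things in the scene. Friction and masses are not known exactly. Their poses are not given: they have to be found in the camera images.
- rack: Plate rack, fixed: wooden base 150 (x) x 256 (y) x 16 mm, origin at the centre of its underside. Five upright slots side by side at y = -92, -46, 0, 46, 92 mm, running along x; each is 15 mm wide between two wire hoops (96 mm long, top 53 mm above the slot floor). Slot floor 16 mm above the counter, 128 mm long between end curbs 12 mm high. Handle's hinge line: along y at x = 0, z = 32 mm.
- carry (a joint): Carry handle angle, rad: wire bail across the whole rack, 130 mm from hinge line to crossbar. 0: crossbar on the rack's -x side, arms 40 deg above level; 0.87: straight up over the slots; 2.2: end stop, folded to the +x side, arms 14 deg above level. The stiff hinge stays wherever it is left (it moves at 2 to 4 N at the crossbar), so it must be pushed right up to the stop.
- carry_grip (a point): Middle of the handle's crossbar: centre of a round black sleeve 16 mm in diameter, 100 mm long, along the rack's y axis; bare wire 8 mm thick either side, whole bar 272 mm.
- plate_red: The red serving plate, loose, 110 to 205 g: flat slab 10 mm thick (its x axis) x 110 mm wide (y) x 95 mm high (z), origin at its centre. At the start it leans on an easel, z axis up along the slope, upper edge tipped towards its -x side (roughly the rack's side), 35 deg off vertical; its +x face looks obliquely up.
- plate_green: The green serving plate, loose, 110 to 205 g: flat slab 10 mm thick (its x axis) x 110 mm wide (y) x 95 mm high (z), origin at its centre. At the start it leans on an easel, z axis up along the slope, upper edge tipped towards its -x side (roughly the rack's side), 35 deg off vertical; its +x face looks obliquely up.
- plate_blue: The blue serving plate, loose, 110 to 205 g: flat slab 10 mm thick (its x axis) x 110 mm wide (y) x 95 mm high (z), origin at its centre. At the start it leans on an easel, z axis up along the slope, upper edge tipped towards its -x side (roughly the rack's side), 35 deg off vertical; its +x face looks obliquely up.
- easel_red: Wooden easel under the red plate, fixed; origin at the centre of its underside. Foot 100 (x) x 96 (y) x 6 mm; the plate's lower edge rests at x = 30, z = 24 mm on a ledge with a 9 mm lip in front; two bars 12 mm wide at y = -34 and 34 mm carry its back (-x) face up to 60 mm along the slope; nothing is behind its upper 35 mm.
- easel_green: Wooden easel under the green plate, fixed; origin at the centre of its underside. Foot 100 (x) x 96 (y) x 6 mm; the plate's lower edge rests at x = 30, z = 24 mm on a ledge with a 9 mm lip in front; two bars 12 mm wide at y = -34 and 34 mm carry its back (-x) face up to 60 mm along the slope; nothing is behind its upper 35 mm.
- easel_blue: Wooden easel under the blue plate, fixed; origin at the centre of its underside. Foot 100 (x) x 96 (y) x 6 mm; the plate's lower edge rests at x = 30, z = 24 mm on a ledge with a 9 mm lip in front; two bars 12 mm wide at y = -34 and 34 mm carry its back (-x) face up to 60 mm along the slope; nothing is behind its upper 35 mm.
- tag_red: The red pair of tags, fixed on the rack at both ends of the slot meant for the red plate. Origin at the centre of that slot's floor; axes as the rack's (x along the slot, y across it, z up). A plate that is home has its centre about 47.5 mm above this point.
- tag_green: The green pair of tags, fixed on the rack at both ends of the slot meant for the green plate. Origin at the centre of that slot's floor; axes as the rack's (x along the slot, y across it, z up). A plate that is home has its centre about 47.5 mm above this point.
- tag_blue: The blue pair of tags, fixed on the rack at both ends of the slot meant for the blue plate. Origin at the centre of that slot's floor; axes as the rack's (x along the slot, y across it, z up). A plate that is home has its centre about 47.5 mm above this point.
- white_a: White plate of the same size and axes as the coloured ones, loose, already standing in a slot of the rack; a bystander.
- white_b: White plate of the same size and axes as the coloured ones, loose, already standing in a slot of the rack; a bystander.
- mug_a: Glass mug, 76 mm in diameter and 110 mm high, handle at its +y side; origin at the centre of its underside; a bystander.
- mug_b: Glass mug, 76 mm in diameter and 110 mm high, handle at its +y side; origin at the centre of its underside; a bystander.
- jar: White jar with yellow cap, 64 mm in diameter, 85 mm high; origin under its centre; a bystander.
- cup: White cup, 76 mm in diameter, 70 mm high; origin under its centre; a bystander.
There are look-alikes about, which are no part of the job. Several things have the shape of the plate_red; the one meant has the colours described above.

How it is judged:
On the way, in this order (a step that is already met when the one before it is completed fails the run):
1. the carry handle is folded back against its end stop (joint above 2.08 of 2.2 rad) (value of joint carry above 2.08 rad), for 0.2 s.
2. all three coloured plates stand fully down in the slots of their own colour (x of plate_red in the frame of tag_red between -0.02 and 0.02 m and y of plate_red in the frame of tag_red between -0.009 and 0.009 m and z of plate_red in the frame of tag_red between 0.043 and 0.053 m and angle between the x axis of plate_red and the y axis of tag_red, either way round below 0.17 rad and angle between the z axis of plate_red and the z axis of tag_red, either way round below 0.17 rad and x of plate_green in the frame of tag_green between -0.02 and 0.02 m and y of plate_green in the frame of tag_green between -0.009 and 0.009 m and z of plate_green in the frame of tag_green between 0.043 and 0.053 m and angle between the x axis of plate_green and the y axis of tag_green, either way round below 0.17 rad and angle between the z axis of plate_green and the z axis of tag_green, either way round below 0.17 rad and x of plate_blue in the frame of tag_blue between -0.02 and 0.02 m and y of plate_blue in the frame of tag_blue between -0.009 and 0.009 m and z of plate_blue in the frame of tag_blue between 0.043 and 0.053 m and angle between the x axis of plate_blue and the y axis of tag_blue, either way round below 0.17 rad and angle between the z axis of plate_blue and the z axis of tag_blue, either way round below 0.17 rad), for 0.2 s.
At the end, for the whole second after the job is handed in: Handle back at its end stop (above 2.08 rad); red, green and blue plates at rest in the slots of their colours: centre within 20 mm along and 9 mm across the slot, 43 to 53 mm above its floor (110 mm side down), within 10 degrees of upright and of the slot's direction, either way round (all of step 2 and value of joint carry above 2.08 rad and linear speed of each of plate_red, plate_green, plate_blue below 0.03 m/s); the robot touches nothing.
It fails at once if a mug, the jar or the cup is pushed more than 40 mm or tipped over 20 degrees (distance of any of mug_a, mug_b, jar, cup from where it was at the start of the episode above 0.04 m or angle between any of mug_a, mug_b, jar, cup's own z axis and vertical above 0.35 rad).
It fails at once if a white plate already in the rack is shifted more than 20 mm or lifted out (distance of any of white_a, white_b from where it was at the start of the episode above 0.02 m).
It fails at once if a coloured plate drops or is rammed into its slot (over 0.6 m/s with its lower edge less than 40 mm above the slot floor) ((linear speed of plate_red above 0.6 m/s and z of plate_red in the frame of tag_red below 0.0875 m and horizontal distance between plate_red and tag_red below 0.03 m) or (linear speed of plate_green above 0.6 m/s and z of plate_green in the frame of tag_green below 0.0875 m and horizontal distance between plate_green and tag_green below 0.03 m) or (linear speed of plate_blue above 0.6 m/s and z of plate_blue in the frame of tag_blue below 0.0875 m and horizontal distance between plate_blue and tag_blue below 0.03 m)).
It also fails if it takes over 72 s, if anything falls off the work surface, if the arm or the gripper's body presses on something with over 40 N, if the wrist force passes 120 N, or if a joint passes its speed limit or range.

ROBOT

A 7-joint arm with a two-finger parallel gripper is mounted at the origin on the work surface. World frame = base frame: x ahead of the robot, y to its left, z up, the work surface at z = 0. Lengths are in m, angles in rad, forces in N, time in s.
With the tool pointing down it reaches from about 0.425 to 0.875 m from the base axis. Payload 4.7 kg.
Tool frame: the origin (TCP) lies between the finger pads; the fingertips stand 8 mm ahead of it and the grasp point (between the pads) lies 11 mm behind it (finger_overhang is the distance from the TCP to the fingertips, in m); z points along the fingers, y is the line along which they close (so a half turn about z gives the same grasp; the last joint's range is limited). The gripper opens to 87 mm and grips with 3 to 60 N. Pads are 19 mm wide; open, the fingers measure 117 mm over their backs; the gripper's body (75 mm by 190 mm) begins 51 mm behind the grasp point.
Start: joints at [1.331, 0.321, -0.07, 1.45, 0.023, 1.371, -0.057], TCP at [0.163, -0.629, 0.231] pointing down, gripper open.
Joint ranges: [-2.86, 2.86], [-0.3, 2.09], [-1.38, 1.24], [0.06, 2.45], [-1.56, 4.7], [0.09, 2.05], [-2.69, 2.69]. Speed limits (rad/s): [2.57, 2.57, 3.14, 3.14, 3.14, 3.14, 3.14].

INTERFACE

Orientations are given as a unit quaternion [x, y, z, w].
In Python, from station import get_state, read_camera, hand_in, finger_overhang gives the robot as it stands. The module is installed in compiled form; this text tells all that it offers.
- The arm moves only by the tool servo_tool, never from a script. Its argument "targets" is a list of rows, each a list of 3 entries, a list of its own where there are three numbers: the opening, from 0 (shut) to 1 (fully open), then the shift along the tool's x, y, z in cm, then the turn, a rotation vector about the tool's x, y, z in degrees. In form: [[gripper, [tx, ty, tz], [ax, ay, az]], ...]. A call has exactly 8 rows; each row shifts and turns the commanded pose from where the row before left it, along the tool's axes as they then stand; what a row does not reach is not made up. A row lasts 1/12 s, in which the tool goes at most 41.7 mm and 7.16 degrees, less where a joint would pass 70% of its speed; a pose out of reach is approached as far as the arm can. A call is refused whole if a number of a shift passes 4.17 or a number of a turn 7.16, either way. A call with a gripper value outside its range is refused whole. The fingers move at their own pace and stop on an object; "grip_force" is the grip in N (left out, the last holds). Time passes only in rows, so rows that do not move let the fingers close, or fill a call up. It gives the time, the measured TCP pose, the force, the opening and the grip force at its end, in the units of the state.
- get_state(): the state, without advancing time (a new reading comes with each control period).
- read_camera(name): name is "scene" or "side" or "wrist"; returns a dict with "frame" (400x640x3 uint8, blue, green, red), "camera_matrix" (3x3 intrinsics, pixels), "dist_coeffs" ([k1, k2, p1, p2, k3] as OpenCV has them; the pictures are not rectified), "pose" (4x4, takes a point from camera to world coordinates). Camera axes: x right, y up, looking along -z (the intrinsics and any distortion apply to the point x, -y, -z); pixel columns grow to the right and rows downward; lengths in m; the calibration is good to about 2 mm. A picture is of the moment at which its call begins. There is no depth.
- hand_in(): hands the job in; it is judged then, once.
The state is a dict: "clock": time; "joint_positions": joint angles; "joint_vel": joint speeds; "effort": joint torques, N m; "ee_pos": TCP position; "tcp_rot": TCP orientation; "ft_force": force on the tool from outside, world axes, zero at the start; "moment": the same for the moment, N m; "gripper_width": finger opening in m; "finger_force": force on a finger pad.
Only numpy, scipy, OpenCV 4.12 (cv2) and the standard library are available. Lean on these libraries where they do the work, as an engineer would, in place of code of your own. Each camera call takes 0.05 s, during which the arm holds its last target. There are 200 camera calls.

## Working session

There is one attempt and no reset: what is moved stays moved. The work goes in short steps, Python scripts to look and compute and a tool call to move; the robot and the scene stay as the last step left them, time stands still between calls to the robot, and variables do not carry over. Pictures are saved under pics/ and viewed, at most 10 in all, crops included, and the job is handed in when it is done.

Besides the shell and the picture viewer there is one more tool, called by a JSON object that holds its "api" and its "payload", one argument or row to a line. servo_tool: Moves the arm, as the interface text tells. Its arguments: {"type":"object","properties":{"targets":{"type":"array","items":{"type":"array"}},"grip_force":{"type":"number"}},"required":["targets"]}

```bash
mkdir -p pics
cat > h.py <<'E'
import numpy as np, cv2
from station import *
def cam(n):
    c=read_camera(n); return c
def save(n,f): 
    c=cam(n); cv2.imwrite(f'pics/{f}.png',c['frame']); np.savez(f'pics/{f}.npz',f=c['frame'],K=c['camera_matrix'],d=c['dist_coeffs'],P=c['pose']); return c
def load(f):
    z=np.load(f'pics/{f}.npz'); return dict(frame=z['f'],camera_matrix=z['K'],dist_coeffs=z['d'],pose=z['P'])
def ray(c,uv):
    p=cv2.undistortPoints(np.array([[uv]],float),np.array(c['camera_matrix']),np.array(c['dist_coeffs']))[0,0]
    P=np.array(c['pose']); return P[:3,3],P[:3,:3]@np.array([p[0],-p[1],-1])
def onz(c,uv,z):
    o,d=ray(c,uv); return o+d*(z-o[2])/d[2]
def tri(c1,a,c2,b):
    o1,d1=ray(c1,a);o2,d2=ray(c2,b)
    s=np.linalg.lstsq(np.c_[d1,-d2],o2-o1,rcond=None)[0]
    p,q=o1+s[0]*d1,o2+s[1]*d2; return (p+q)/2,np.linalg.norm(p-q)
def proj(c,p):
    P=np.array(c['pose']);q=P[:3,:3].T@(np.array(p)-P[:3,3]);q=q*[1,-1,-1]
    return cv2.projectPoints(q[None],np.zeros(3),np.zeros(3),np.array(c['camera_matrix']),np.array(c['dist_coeffs']))[0].ravel()
E
python3 - <<'E'
from h import *
for n in['scene','side','wrist']:
    c=save(n,n+'0');P=np.array(c['pose']);print(n,P.round(3).tolist(),np.array(c['camera_matrix'])[0,0])
s=get_state();print(s)
a=cv2.imread('pics/scene0.png');b=cv2.imread('pics/side0.png')
E
```

```text
scene [[-0.202, -0.726, 0.657, 1.259], [0.979, -0.144, 0.142, 0.096], [-0.008, 0.672, 0.741, 0.989], [0.0, 0.0, 0.0, 1.0]] 456.7229989685158
side [[0.823, 0.413, -0.39, -0.133], [-0.568, 0.617, -0.545, -0.9], [0.016, 0.67, 0.742, 1.211], [0.0, 0.0, 0.0, 1.0]] 456.32491536347743
wrist [[0.251, 0.925, 0.286, 0.242], [-0.968, 0.24, 0.073, -0.608], [-0.001, -0.295, 0.955, 0.383], [0.0, 0.0, 0.0, 1.0]] 331.8085354209534
{'clock': 0.15, 'joint_positions': array([ 1.33112632,  0.32162026, -0.0700866 ,  1.45141071,  0.02263115,
        1.37076969, -0.05688264]), 'joint_vel': array([ 5.46033777e-04, -2.33160560e-03, -2.65973695e-04, -5.09705422e-03,
        3.66645233e-04,  3.47291701e-04,  5.99986551e-05]), 'effort': array([-3.96019932e-04, -4.91795647e+01, -4.04856037e-01, -3.12877035e+01,
       -6.39774394e-02,  4.04896075e-02,  1.45580752e-04]), 'ee_pos': array([ 0.16303123, -0.62880645,  0.22972585]), 'tcp_rot': array([ 9.91957474e-01,  1.26569604e-01, -1.47144289e-04, -6.95578197e-04]), 'ft_force': array([-0.1343656 , -0.95329291,  0.481091  ]), 'moment': array([0.0069156 , 0.04935798, 0.04367871]), 'finger_force': 0.0, 'gripper_width': 0.08697098167636723}
```

View pics/scene0.png

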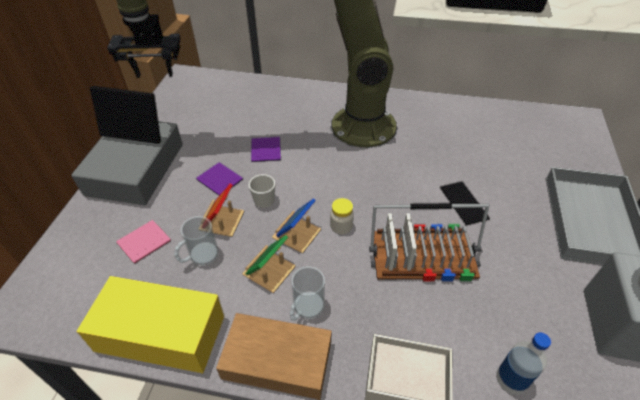

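View pics/side0.png

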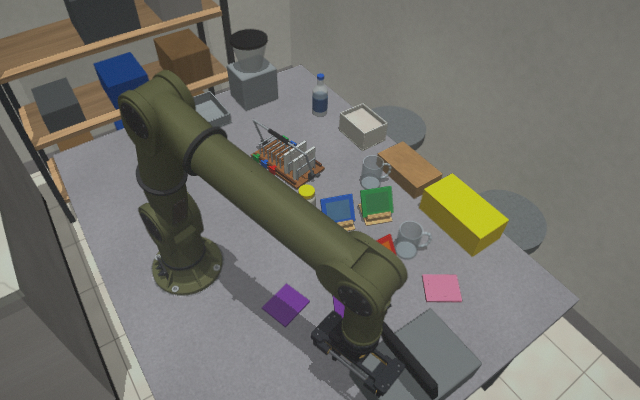

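Scene0 shows the red plate at (218,203), green at (267,255), blue at (297,217), and the rack around (425,250) with tags red, blue and green in its three right-hand slots. The possible mistakes are the flat purple tiles (220,179) and (265,149), the pink tile (144,240) and the black one (465,203). The three on easels match the description, and I'll check them in one crop.

Run:
```python
from h import *
c=load('scene0');f=c['frame']
cv2.imwrite('pics/crop1.png',cv2.resize(f[170:300,190:500],None,fx=2.58,fy=2.58,interpolation=cv2.INTER_CUBIC))
s=load('side0')
hsv={n:cv2.cvtColor(x['frame'],cv2.COLOR_BGR2HSV) for n,x in(('scene',c),('side',s))}
R={'red':[(0,8),(174,180)],'green':[(50,80)],'blue':[(103,125)]}
for k,v in R.items():
  for n,h in hsv.items():
    m=np.zeros(h.shape[:2],np.uint8)
    for a,b in v: m|=cv2.inRange(h,(a,130,50),(b,255,255))
    N,l,st,ce=cv2.connectedComponentsWithStats(m)
    for i in range(1,N):
      if st[i,4]>15:
        q=cv2.minAreaRect(np.argwhere(l==i)[:,::-1].astype(np.float32))
        print(k,n,st[i].tolist(),ce[i].round(1),cv2.boxPoints(q).round(0).tolist())
```

```text
red scene [207, 184, 25, 37, 206] [219.6 202.6] [[206.0, 218.0], [225.0, 182.0], [232.0, 185.0], [213.0, 221.0]]
red scene [414, 225, 11, 8, 42] [419.5 227. ] [[414.0, 225.0], [424.0, 225.0], [424.0, 232.0], [414.0, 232.0]]
red scene [422, 268, 16, 13, 150] [429.1 274.7] [[422.0, 280.0], [422.0, 268.0], [437.0, 268.0], [437.0, 280.0]]
red side [268, 165, 9, 10, 54] [272.1 168.6] [[267.0, 173.0], [269.0, 164.0], [276.0, 165.0], [275.0, 174.0]]
red side [377, 234, 19, 20, 126] [387.3 241.9] [[377.0, 240.0], [389.0, 234.0], [398.0, 251.0], [385.0, 258.0]]
green scene [247, 236, 40, 38, 260] [266.5 255.2] [[246.0, 272.0], [283.0, 234.0], [287.0, 238.0], [251.0, 276.0]]
green scene [461, 270, 13, 10, 92] [466.4 275.2] [[461.0, 270.0], [473.0, 270.0], [473.0, 279.0], [461.0, 279.0]]
green side [253, 154, 7, 5, 18] [256.1 155.5] [[252.0, 155.0], [255.0, 152.0], [259.0, 155.0], [257.0, 158.0]]
green side [361, 186, 32, 31, 316] [375.  198.5] [[359.0, 190.0], [390.0, 186.0], [394.0, 212.0], [363.0, 216.0]]
blue scene [278, 199, 37, 37, 228] [296.6 217.2] [[277.0, 234.0], [312.0, 198.0], [316.
[... 327 characters left out ...]
330.0], [553.0, 342.0], [542.0, 352.0]]
blue scene [500, 358, 34, 32, 455] [513.4 377.6] [[494.0, 374.0], [507.0, 358.0], [533.0, 379.0], [521.0, 395.0]]
blue side [94, 52, 54, 57, 1580] [119.9  75.1] [[90.0, 66.0], [127.0, 43.0], [153.0, 86.0], [116.0, 109.0]]
blue side [317, 74, 7, 5, 27] [320.1  75.8] [[317.0, 74.0], [323.0, 74.0], [323.0, 78.0], [317.0, 78.0]]
blue side [115, 120, 9, 10, 61] [118.8 124.5] [[114.0, 122.0], [121.0, 120.0], [123.0, 127.0], [116.0, 130.0]]
blue side [261, 160, 7, 8, 36] [264.1 162.9] [[261.0, 160.0], [267.0, 160.0], [267.0, 167.0], [261.0, 167.0]]
blue side [321, 194, 34, 28, 326] [339.  204.6] [[320.0, 197.0], [352.0, 194.0], [355.0, 220.0], [323.0, 223.0]]
```

View pics/crop1.png

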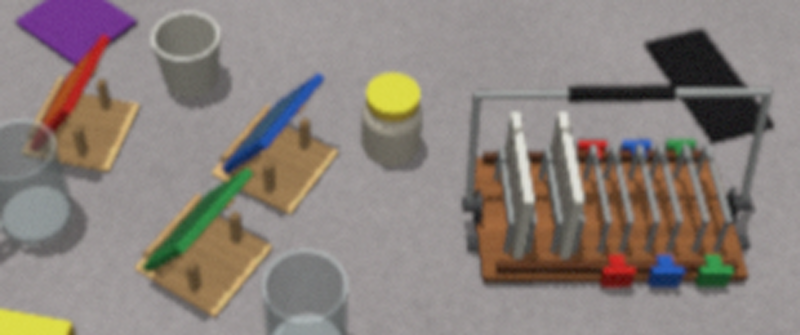

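The crop confirms red, green and blue leaning on easels with their upper edges towards the rack. White plates fill the two left slots, and the handle's crossbar is on the robot side.

Run:
```python
from h import *
c=load('scene0');s=load('side0')
g=lambda u,v:(190+u/2.58,170+v/2.58)
print('rack front',[onz(c,g(*p),0).round(3).tolist() for p in((482,280),(746,278))], 'backleft top',onz(c,g(474,155),.016).round(3))
print('sleeve ends ',[onz(c,g(*p),.032+.13*np.sin(np.radians(40))).round(3).tolist() for p in((570,93),(676,93))])
print('bar ends ',[onz(c,g(*p),.032+.13*np.sin(np.radians(40))).round(3).tolist() for p in((475,94),(770,92))])
for n,P in dict(red=((25,150),(107,170),(138,103)),green=((137,266),(215,313),(270,245)),blue=((215,175),(290,211),(338,150))).items():
  L,B,R=[onz(c,g(*p),.003)[:2] for p in P]
  o=(L+R)/2; ax=(L-0*B)
  v=B-R;w=L-B
  print(n,'L,B,R',L.round(3),B.round(3),R.round(3),'ctr',o.round(3),'len',np.linalg.norm(v).round(3),np.linalg.norm(w).round(3),'xdir deg(L-B)',np.degrees(np.arctan2(w[1],w[0])).round(1),'B-R',np.degrees(np.arctan2(v[1],v[0])).round(1))
for n,a,b in(('red',(219.6,202.6),(387.3,241.9)),('green',(266.5,255.2),(375,198.5)),('blue',(296.6,217.2),(339,204.6))):
  p,e=tri(c,a,s,b);print(n,p.round(3),e.round(3))
for n,u,z in(('jar',(342,205),.085),('cup',(262,181),.07),('mugr',(199,226),.11),('mugg',(309,276),.11)): print(n,onz(c,u,z).round(3))
```

```text
rack front [[0.604, 0.114, 0.0], [0.551, 0.366, 0.0]] backleft top [0.462 0.089 0.016]
sleeve ends  [[0.447, 0.173, 0.116], [0.427, 0.275, 0.116]]
bar ends  [[0.467, 0.081, 0.116], [0.407, 0.365, 0.116]]
red L,B,R [ 0.539 -0.386] [ 0.548 -0.29 ] [ 0.451 -0.287] ctr [ 0.495 -0.336] len 0.097 0.096 xdir deg(L-B) -95.4 B-R -2.0
green L,B,R [ 0.657 -0.222] [ 0.694 -0.132] [ 0.607 -0.099] ctr [ 0.632 -0.161] len 0.093 0.097 xdir deg(L-B) -112.2 B-R -21.3
blue L,B,R [ 0.532 -0.176] [ 0.562 -0.088] [ 0.473 -0.055] ctr [ 0.503 -0.116] len 0.095 0.093 xdir deg(L-B) -108.9 B-R -20.3
red [ 0.524 -0.327  0.099] 0.021
green [ 0.634 -0.158  0.068] 0.006
blue [ 0.509 -0.114  0.077] 0.002
jar [ 0.45  -0.003  0.085]
cup [ 0.391 -0.243  0.07 ]
mugr [ 0.611 -0.338  0.11 ]
mugg [ 0.701 -0.039  0.11 ]
```

{"api": "servo_tool", "payload": {
  "targets": [
    [1,[0,-1.2,-3.9],[0,0,0]],
    [1,[0,-1.2,-3.9],[0,0,0]],
    [1,[0,-1.2,-3.9],[0,0,0]],
    [1,[0,-1.2,-3.9],[0,0,0]],
    [1,[3.77,-0.3,0],[0,0,-3.6]],
    [1,[3.77,-0.3,0],[0,0,-3.6]],
    [1,[3.77,-0.3,0],[0,0,-3.6]],
    [1,[3.77,-0.3,0],[0,0,-3.6]]
  ]
}}

```text
clock: 0.82
ee_pos: [0.2897, -0.5194, 0.3864]
tcp_rot: [0.968, 0.251, 0.0, 0.0]
ft_force: [-0.7, -0.2, -0.6]
gripper_width: 0.087
finger_force: 0.0
```

{"api": "servo_tool", "payload": {
  "targets": [
    [1,[3.77,-0.3,0],[0,0,-3.6]],
    [1,[3.77,-0.3,0],[0,0,-3.6]],
    [1,[3.77,-0.3,0],[0,0,-3.6]],
    [1,[3.77,-0.3,0],[0,0,-3.6]],
    [1,[3.77,-0.3,0],[0,0,-3.6]],
    [1,[3.77,-0.3,0],[0,0,-3.6]],
    [1,[3.77,-0.3,0],[0,0,-3.6]],
    [1,[3.77,-0.3,0],[0,0,-3.6]]
  ]
}}

```text
clock: 1.48
ee_pos: [0.497, -0.3029, 0.3861]
tcp_rot: [0.875, 0.484, -0.0, -0.0]
ft_force: [0.4, -0.9, 0.1]
gripper_width: 0.0871
finger_force: 0.0
```

Run:
```python
from h import *
for n in['wrist','side']: save(n,n+'1')
s=get_state();print(s['ee_pos'],s['tcp_rot'],s['joint_positions'])
```

```text
[ 0.50043021 -0.29598623  0.38671739] [ 0.87218204  0.48917629  0.00193674 -0.00113415] [ 0.86517679  0.17295243 -0.44045981  1.34001012  0.0691582   1.6442328
 -0.11290306]
```

View pics/wrist1.png

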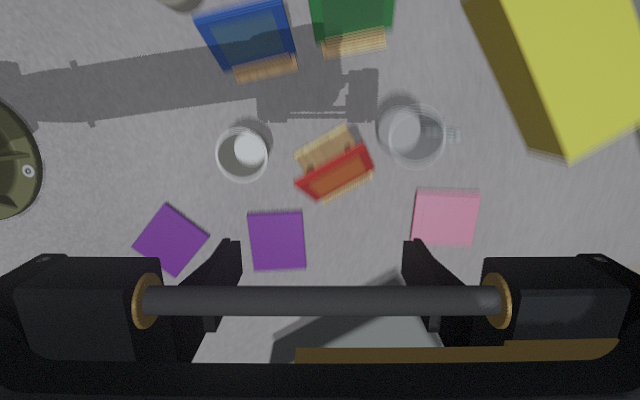

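Wrist1 shows the red plate at (335,172) on its easel, with the upper edge at (325,155) towards the camera. Blue (248,40) and green (352,15) are partly in view.

{"api": "servo_tool", "payload": {
  "targets": [
    [1,[3.77,-0.3,0],[0,0,-3.6]],
    [1,[3.77,-0.3,0],[0,0,-3.6]],
    [1,[3.77,-0.3,0],[0,0,-3.6]],
    [1,[3.77,-0.3,0],[0,0,-3.6]],
    [1,[0,0,0],[0,0,0]],
    [1,[0,0,0],[0,0,0]],
    [1,[0,0,0],[0,0,0]],
    [1,[0,0,0],[0,0,0]]
  ]
}}

```text
clock: 2.25
ee_pos: [0.5528, -0.1671, 0.3862]
tcp_rot: [0.809, 0.587, -0.001, 0.0]
ft_force: [-0.1, -0.6, 1.2]
gripper_width: 0.0871
finger_force: 0.0
```

Run:
```python
from h import *
for n in['wrist']: save(n,n+'2')
```

{"api": "servo_tool", "payload": {
  "targets": [
    [1,[3.77,-0.3,0],[0,0,-3.6]],
    [1,[3.77,-0.3,0],[0,0,-3.6]],
    [1,[3.77,-0.3,0],[0,0,-3.6]],
    [1,[3.77,-0.3,0],[0,0,-3.6]],
    [1,[3.77,-0.3,0],[0,0,-3.6]],
    [1,[3.77,-0.3,0],[0,0,-3.6]],
    [1,[3.77,-0.3,0],[0,0,-3.6]],
    [1,[3.77,-0.3,0],[0,0,-3.6]]
  ]
}}

```text
clock: 2.97
ee_pos: [0.5574, 0.1344, 0.3863]
tcp_rot: [0.637, 0.771, -0.0, 0.0]
ft_force: [1.2, 0.9, -0.2]
gripper_width: 0.0864
finger_force: 0.0
```

Run:
```python
from h import *
for n in['wrist','scene']: save(n,n+'3')
s=get_state();print(s['ee_pos'],s['tcp_rot'],s['joint_positions'])
a=load('wrist2')['frame'][:280,:560];b=load('wrist3')['frame'][:280,:560]
cv2.imwrite('pics/w23.png',np.vstack([a,b]))
```

```text
[0.55468336 0.14181703 0.38709956] [ 0.6320416   0.77493228  0.00134818 -0.00125398] [ 0.37932724  0.19685868 -0.79966413  1.35186859  0.13769084  1.64959966
 -0.19708119]
```

View pics/w23.png

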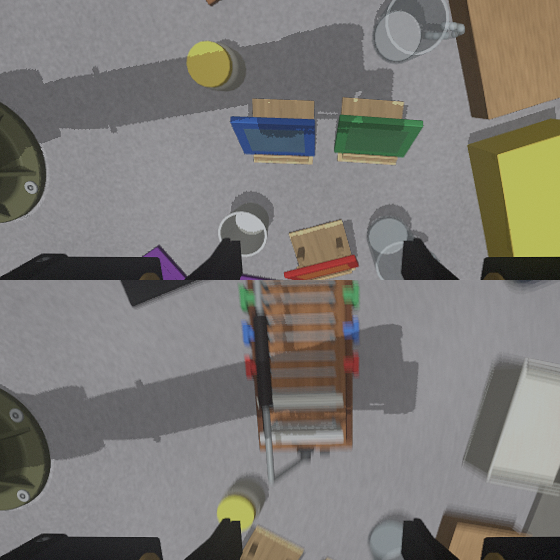

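```bash
cat > meas.py <<'E'
from h import *
R={'red':[(0,8),(174,180)],'green':[(50,80)],'blue':[(103,125)]}
def mask(f,k,smin=110):
    h=cv2.cvtColor(f,cv2.COLOR_BGR2HSV);m=np.zeros(h.shape[:2],np.uint8)
    for a,b in R[k]: m|=cv2.inRange(h,(a,smin,40),(b,255,255))
    return m
def plate(f,k):
    c=load(f);m=cv2.morphologyEx(mask(c['frame'],k),cv2.MORPH_CLOSE,np.ones((7,7)))
    ct=max(cv2.findContours(m,0,2)[0],key=cv2.contourArea)
    e=cv2.approxPolyDP(cv2.convexHull(ct),4,True)[:,0]
    return c,e
def tags(f,z=.02,amin=15,amax=800):
    c=load(f)
    for k in R:
        N,l,st,ce=cv2.connectedComponentsWithStats(mask(c['frame'],k))
        for i in range(1,N):
            if amin<st[i,4]<amax: print(k,st[i].tolist(),ce[i].round(1),onz(c,ce[i],z).round(4))
E
python3 - <<'E'
from meas import *
for f,k in(('wrist1','red'),('wrist2','green'),('wrist2','blue')):
    c,e=plate(f,k)
    print(k,[(p.tolist(),onz(c,p,.105).round(3)[:2].tolist(),onz(c,p,.027).round(3)[:2].tolist()) for p in e])
tags('wrist3')
c=load('wrist3');d=load('scene3');s0=load('scene0')
g=lambda u,v:(190+u/2.58,170+v/2.58)
for a,b in(((258,317-280),(676,93)),((265,406-280),(570,93))): print(tri(c,a,s0,g(*b)))
E
```

```text
red [([372, 164], [0.554, -0.34], [0.556, -0.359]), ([367, 172], [0.543, -0.346], [0.543, -0.366]), ([316, 199], [0.465, -0.342], [0.451, -0.361]), ([295, 184], [0.452, -0.309], [0.436, -0.322]), ([307, 170], [0.476, -0.301], [0.465, -0.313]), ([361, 143], [0.555, -0.308], [0.558, -0.322])]
green [([335, 151], [0.575, -0.158], [0.575, -0.171]), ([340, 115], [0.595, -0.116], [0.598, -0.121]), ([422, 121], [0.693, -0.156], [0.713, -0.168]), ([402, 156], [0.657, -0.192], [0.672, -0.21])]
blue [([231, 117], [0.462, -0.075], [0.441, -0.073]), ([313, 119], [0.561, -0.11], [0.558, -0.114]), ([314, 154], [0.548, -0.153], [0.542, -0.165]), ([246, 153], [0.463, -0.124], [0.442, -0.131])]
red [343, 73, 16, 21, 276] [350.8  83.5] [0.5817 0.2436 0.02  ]
red [245, 78, 12, 19, 180] [250.4  87.2] [0.436  0.2105 0.02  ]
green [345, 7, 13, 18, 101] [353.7  15.6] [0.5664 0.3336 0.02  ]
green [240, 9, 13, 21, 144] [244.9  17.8] [0.4159 0.3021 0.02  ]
green [305, 317, 54, 28, 132] [332.  330.5] [ 0.6412 -0.1907  0.02  ]
blue [344, 40, 15, 21, 192] [352.2  50.2] [0.5739 0.2888 0.02  ]
blue [243, 45, 12, 19, 171] [247.7  53.6] [0.426  0.2559 0.02  ]
(array([0.464951  , 0.26527719, 0.15573279]), np.float64(0.0035335092974340984))
(array([0.48494708, 0.1713764 , 0.15576138]), np.float64(0.00341390699917216))
```

Wrist2/3 show the crossbar already at about 75° up: sleeve centre (0.475, 0.218, 0.156). The rack centre is near (0.509, 0.227) with a yaw of about 12°.

{"api": "servo_tool", "payload": {
  "targets": [
    [1,[1.85,-1.05,2],[0,0,0]],
    [1,[1.85,-1.05,2],[0,0,0]],
    [1,[1.85,-1.05,2],[0,0,0]],
    [1,[1.85,-1.05,2],[0,0,0]],
    [1,[1.85,-1.05,2],[0,0,0]],
    [1,[1.85,-1.05,2],[0,0,0]],
    [1,[0,0,0],[0,0,0]],
    [1,[0,0,0],[0,0,0]]
  ]
}}

```text
clock: 3.73
ee_pos: [0.4738, 0.2306, 0.2658]
tcp_rot: [0.637, 0.771, -0.001, -0.0]
ft_force: [0.5, -0.7, -0.2]
gripper_width: 0.0872
finger_force: 0.0
```

Run:
```python
from meas import *
save('wrist','wrist4');save('scene','scene4')
s=get_state();print(s['ee_pos'],s['tcp_rot'],s['joint_positions'].round(2),s['joint_vel'].round(2))
tags('wrist4')
c=load('wrist4');g=cv2.cvtColor(c['frame'],cv2.COLOR_BGR2GRAY)
cv2.imwrite('pics/w4.png',c['frame'])
```

```text
[0.47576466 0.22982476 0.26723786] [6.37706570e-01 7.70279085e-01 3.07640093e-04 6.06783022e-04] [ 0.32  0.1  -0.87  1.67  0.08  1.4  -0.37] [ 0.    0.    0.   -0.01 -0.   -0.    0.  ]
red [402, 166, 19, 27, 354] [412.3 179.8] [0.5877 0.237  0.02  ]
red [284, 168, 19, 27, 344] [291.5 181.7] [0.4411 0.2063 0.02  ]
green [407, 89, 20, 26, 202] [417.9 101.6] [0.5693 0.3284 0.02  ]
green [280, 91, 19, 26, 225] [286.9 103.7] [0.4207 0.2971 0.02  ]
blue [405, 129, 19, 27, 339] [415.4 142. ] [0.5789 0.2828 0.02  ]
blue [282, 131, 19, 27, 324] [289.3 144.2] [0.4309 0.2515 0.02  ]
```

View pics/w4.png

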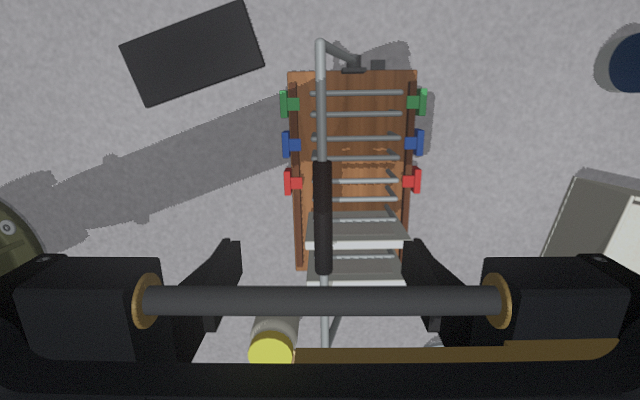

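Wrist4 puts the red, blue and green slot tags at rows 181, 143 and 103, and the sleeve centre at (322,217), already between the fingers. Slots are red (0.5137, 0.2227), blue (0.5042, 0.2677) and green (0.4946, 0.3127), with yaw 11.95°. Next I grip the sleeve.

{"api": "servo_tool", "payload": {
  "targets": [
    [1,[0.1,-0.1,3],[0,0,-1.1]],
    [1,[0.1,-0.1,3],[0,0,0]],
    [1,[0.1,-0.1,3],[0,0,0]],
    [1,[0,0,2],[0,0,0]],
    [0.6,[0,0,1.2],[0,0,0]],
    [0,[0,0,0],[0,0,0]],
    [0,[0,0,0],[0,0,0]],
    [0,[0,0,0],[0,0,0]]
  ],
  "grip_force": 20
}}

```text
clock: 4.5
ee_pos: [0.4722, 0.2342, 0.1463]
tcp_rot: [0.629, 0.777, 0.001, 0.001]
ft_force: [-0.7, -0.2, -1.0]
gripper_width: 0.0682
finger_force: 0.0
```

{"api": "servo_tool", "payload": {
  "targets": [
    [0,[0,0,0],[0,0,0]],
    [0,[0,0,0],[0,0,0]],
    [0,[0,0,0],[0,0,0]],
    [0,[0,0,0],[0,0,0]],
    [0,[0,0,0],[0,0,0]],
    [0,[0,0,0],[0,0,0]],
    [0,[0,0,0],[0,0,0]],
    [0,[0,0,0],[0,0,0]]
  ]
}}

```text
clock: 5.17
ee_pos: [0.4709, 0.234, 0.1445]
tcp_rot: [0.629, 0.777, 0.0, 0.0]
ft_force: [1.2, 0.6, -1.0]
gripper_width: 0.0151
finger_force: 20.2
```

{"api": "servo_tool", "payload": {
  "targets": [
    [0,[0,0.86,-0.24],[0,0,0]],
    [0,[0,0.87,-0.18],[0,0,0]],
    [0,[0,0.88,-0.12],[0,0,0]],
    [0,[0,0.89,-0.06],[0,0,0]],
    [0,[0,0.89,0],[0,0,0]],
    [0,[0,0.89,0.06],[0,0,0]],
    [0,[0,0.88,0.12],[0,0,0]],
    [0,[0,0.87,0.18],[0,0,0]]
  ]
}}

```text
clock: 5.83
ee_pos: [0.5405, 0.2483, 0.1466]
tcp_rot: [0.629, 0.777, -0.0, 0.0]
ft_force: [-2.1, -2.9, 0.7]
gripper_width: 0.0153
finger_force: 20.0
```

{"api": "servo_tool", "payload": {
  "targets": [
    [0,[0,0.86,0.24],[0,0,0]],
    [0,[0,0.84,0.3],[0,0,0]],
    [0,[0,0.82,0.35],[0,0,0]],
    [0,[0,0.79,0.41],[0,0,0]],
    [0,[0,0.76,0.46],[0,0,0]],
    [0,[0,0.73,0.51],[0,0,0]],
    [0,[0,0.69,0.56],[0,0,0]],
    [0,[0,0.65,0.61],[0,0,0]]
  ]
}}

```text
clock: 6.5
ee_pos: [0.6003, 0.2611, 0.1118]
tcp_rot: [0.629, 0.777, -0.0, 0.0]
ft_force: [-1.6, -4.3, 1.2]
gripper_width: 0.0155
finger_force: 20.0
```

{"api": "servo_tool", "payload": {
  "targets": [
    [0,[0,0.61,0.65],[0,0,0]],
    [0,[0,0.56,0.69],[0,0,0]],
    [0,[0,0.51,0.73],[0,0,0]],
    [0,[0,0.46,0.76],[0,0,0]],
    [0,[0,0.41,0.79],[0,0,0]],
    [0,[0,0.35,0.82],[0,0,0]],
    [0,[0,0.3,0.84],[0,0,0]],
    [0,[0,0.24,0.86],[0,0,0]]
  ]
}}

```text
clock: 7.17
ee_pos: [0.6317, 0.2689, 0.0519]
tcp_rot: [0.629, 0.777, -0.002, -0.001]
ft_force: [-18.1, -10.0, 30.8]
gripper_width: 0.0154
finger_force: 20.1
```

{"api": "servo_tool", "payload": {
  "targets": [
    [0,[0,0,0],[0,0,0]],
    [0,[0,0,0],[0,0,0]],
    [0,[0,0,-0.2],[0,0,0]],
    [0.45,[0,0,0],[0,0,0]],
    [0.45,[0,0,0],[0,0,0]],
    [0.45,[0,0,0],[0,0,0]],
    [0.45,[0,0,0],[0,0,0]],
    [0.45,[0,0,-1],[0,0,0]]
  ]
}}

```text
clock: 7.83
ee_pos: [0.6321, 0.2686, 0.0615]
tcp_rot: [0.629, 0.778, -0.001, -0.001]
ft_force: [-0.8, -0.3, 0.3]
gripper_width: 0.0365
finger_force: 0.0
```

{"api": "servo_tool", "payload": {
  "targets": [
    [1,[0,0,-3],[0,0,0]],
    [1,[0,0,-3],[0,0,0]],
    [1,[0,0,-3],[0,0,0]],
    [1,[0,0,-3],[0,0,0]],
    [1,[0,0,-3],[0,0,0]],
    [1,[0,0,-3],[0,0,0]],
    [1,[0,0,0],[0,0,0]],
    [1,[0,0,0],[0,0,0]]
  ]
}}

```text
clock: 8.5
ee_pos: [0.6341, 0.27, 0.2467]
tcp_rot: [0.629, 0.777, 0.003, 0.001]
ft_force: [-0.9, 0.6, -0.2]
gripper_width: 0.083
finger_force: 0.0
```

```bash
cat > plan.py <<'E'
from h import *
from scipy.spatial.transform import Rotation as Ro
from scipy.linalg import logm,expm
def T(R,p): M=np.eye(4);M[:3,:3]=R;M[:3,3]=p;return M
def now():
    s=get_state();return T(Ro.from_quat(s['tcp_rot']).as_matrix(),s['ee_pos'])
def tool(ydeg,tilt,p):
    """tool y horizontal heading ydeg at tilt 0; tilt deg: fingers lean towards -y heading (h); p=TCP"""
    a=np.radians(ydeg);e=np.array([np.cos(a),np.sin(a),0]);t=np.radians(tilt);up=np.array([0,0,1.])
    z=-np.sin(t)*e-np.cos(t)*up; y=np.cos(t)*e-np.sin(t)*up
    return T(np.c_[np.cross(y,z),y,z],p)
def rows(A,B,n,name=''):
    r=np.real(expm(np.real(logm(np.linalg.inv(A)@B))/n))
    print(name,n,'x',[(r[:3,3]*100).round(2).tolist(),np.degrees(Ro.from_matrix(r[:3,:3]).as_rotvec()).round(2).tolist()])
def grasp(top,ydeg,tilt,d):
    "TCP for a plate whose upper edge centre is top; grasp point d below the edge along the tool"
    M=tool(ydeg,tilt,[0,0,0]);M[:3,3]=np.array(top)+M[:3,2]*(d+.011);return M
E
python3 - <<'E'
from plan import *
save('scene','scene5');save('wrist','wrist5')
A=now();print(A.round(3).tolist(),get_state()['joint_positions'].round(2))
c=load('scene5');cv2.imwrite('pics/s5.png',cv2.resize(c['frame'][170:330,190:500],None,fx=2.5,fy=2.5))
f=(.5137,.2227)
for q in(2.0,2.08,2.2):
    psi=np.radians(14)+2.2-q
    for yy in(-.136,.136):
        x=.13*np.cos(psi);a=np.radians(11.95)
        P=[f[0]+x*np.cos(a)-yy*np.sin(a),f[1]+x*np.sin(a)+yy*np.cos(a),.032+.13*np.sin(psi)]
        print(q,((proj(c,P)-[190,170])*2.5).round(0))
G=grasp((.5115,-.0925,.103),70.5,35,.010)
pre=G.copy();pre[:3,3]-=G[:3,2]*.10
mid=tool(60,15,[.53,.05,.36])
rows(A,mid,8,'mid');rows(mid,pre,10,'pre');rows(pre,G,5,'G')
print(pre[:3,3],G[:3,3])
E
```

```text
[[-0.209, 0.978, -0.0, 0.633], [0.978, 0.209, -0.0, 0.269], [-0.0, -0.0, -1.0, 0.243], [0.0, 0.0, 0.0, 1.0]] [ 0.09  0.5  -0.78  1.3   0.35  1.47 -0.45]
2.0 [469. 266.]
2.0 [765. 265.]
2.08 [468. 276.]
2.08 [764. 274.]
2.2 [467. 289.]
2.2 [760. 287.]
mid 8 x [[-1.69, -2.8, -1.12], [1.76, -0.78, -5.96]]
pre 10 x [[-0.38, -0.06, 2.14], [1.99, -0.45, -0.96]]
G 5 x [[-0.0, -0.0, 2.0], [-0.0, -0.0, 0.0]]
[ 0.52662564 -0.04978652  0.16771301] [ 0.50747926 -0.10385422  0.08579781]
```

View pics/s5.png

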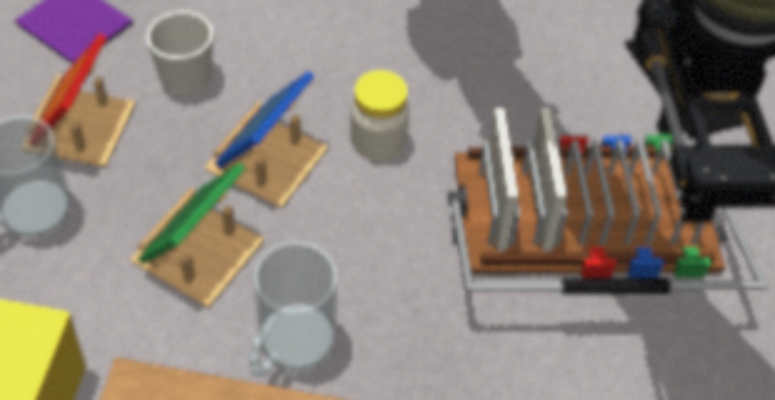

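The s5 crop shows the handle bar at row 286; the prediction for 2.2 rad is 287–289, so it's on its stop. Next is the blue plate.

{"api": "servo_tool", "payload": {
  "targets": [
    [1,[-1.69,-2.8,-1.12],[1.76,-0.78,-5.96]],
    [1,[-1.69,-2.8,-1.12],[1.76,-0.78,-5.96]],
    [1,[-1.69,-2.8,-1.12],[1.76,-0.78,-5.96]],
    [1,[-1.69,-2.8,-1.12],[1.76,-0.78,-5.96]],
    [1,[-1.69,-2.8,-1.12],[1.76,-0.78,-5.96]],
    [1,[-1.69,-2.8,-1.12],[1.76,-0.78,-5.96]],
    [1,[-1.69,-2.8,-1.12],[1.76,-0.78,-5.96]],
    [1,[-1.69,-2.8,-1.12],[1.76,-0.78,-5.96]]
  ]
}}

```text
clock: 9.27
ee_pos: [0.5286, 0.0482, 0.3593]
tcp_rot: [0.254, 0.958, -0.127, -0.035]
ft_force: [0.8, -0.2, -0.9]
gripper_width: 0.0869
finger_force: 0.0
```

{"api": "servo_tool", "payload": {
  "targets": [
    [1,[-0.48,-0.08,2.68],[2.49,-0.56,-1.2]],
    [1,[-0.48,-0.08,2.68],[2.49,-0.56,-1.2]],
    [1,[-0.48,-0.08,2.68],[2.49,-0.56,-1.2]],
    [1,[-0.48,-0.08,2.68],[2.49,-0.56,-1.2]],
    [1,[-0.48,-0.08,2.68],[2.49,-0.56,-1.2]],
    [1,[-0.48,-0.08,2.68],[2.49,-0.56,-1.2]],
    [1,[0,0,0],[0,0,0]],
    [1,[0,0,0],[0,0,0]]
  ]
}}

```text
clock: 9.93
ee_pos: [0.5273, -0.0197, 0.2103]
tcp_rot: [0.185, 0.948, -0.254, -0.049]
ft_force: [0.6, 0.2, 0.9]
gripper_width: 0.0869
finger_force: 0.0
```

Run:
```python
from plan import *
save('wrist','wrist6')
A=now();print(A.round(3).tolist(),get_state()['joint_positions'].round(2))
from meas import *
for k in('blue','green'):
    c,e=plate('wrist6',k);print(k,[(p.tolist(),onz(c,p,.105).round(3)[:2].tolist()) for p in e])
G=grasp((.5115,-.0925,.103),70.5,35,.010)
pre=G.copy();pre[:3,3]-=G[:3,2]*.10
rows(A,pre,4,'pre');rows(A,G,6,'G')
```

```text
[[-0.926, 0.328, -0.184, 0.528], [0.376, 0.802, -0.463, -0.019], [-0.005, -0.498, -0.867, 0.212], [0.0, 0.0, 0.0, 1.0]] [ 0.38  0.4  -0.84  1.61  0.63  1.68  0.64]
blue [([299, 137], [0.45, -0.077]), ([305, 137], [0.452, -0.072]), ([310, 147], [0.461, -0.07]), ([314, 260], [0.56, -0.107]), ([305, 254], [0.553, -0.115])]
green [([321, 316], [0.618, -0.122]), ([322, 346], [0.651, -0.135]), ([314, 347], [0.653, -0.146]), ([310, 317], [0.618, -0.137])]
pre 4 x [[-0.23, -0.04, 1.33], [1.27, -0.29, -0.59]]
G 6 x [[-0.18, -0.11, 2.55], [0.85, -0.2, -0.39]]
```

{"api": "servo_tool", "payload": {
  "targets": [
    [1,[-0.23,-0.04,1.33],[1.27,-0.29,-0.5]],
    [1,[-0.23,-0.04,1.33],[1.27,-0.29,-0.4]],
    [1,[-0.23,-0.04,1.33],[1.27,-0.29,-0.4]],
    [1,[-0.23,-0.04,1.33],[1.27,-0.29,-0.4]],
    [0.7,[0,0,2.5],[0,0,0]],
    [0.7,[0,0,2.5],[0,0,0]],
    [0.7,[0,0,2.5],[0,0,0]],
    [0.7,[0,0,2.5],[0,0,0]]
  ]
}}

```text
clock: 10.65
ee_pos: [0.5068, -0.1055, 0.0842]
tcp_rot: [0.166, 0.939, -0.298, -0.049]
ft_force: [0.5, -0.0, -0.1]
gripper_width: 0.0677
finger_force: 0.0
```

{"api": "servo_tool", "payload": {
  "targets": [
    [0,[0,0,0],[0,0,0]],
    [0,[0,0,0],[0,0,0]],
    [0,[0,0,0],[0,0,0]],
    [0,[0,0,0],[0,0,0]],
    [0,[0,0,0],[0,0,0]],
    [0,[0,0,0],[0,0,0]],
    [0,[0,0,0],[0,0,0]],
    [0,[0,0,0],[0,0,0]]
  ],
  "grip_force": 25
}}

```text
clock: 11.32
ee_pos: [0.5078, -0.1041, 0.0863]
tcp_rot: [0.167, 0.939, -0.297, -0.049]
ft_force: [0.5, -0.7, -0.3]
gripper_width: 0.0157
finger_force: 0.0
```

Run:
```python
from plan import *
save('wrist','wrist7');s=get_state();print(s['gripper_width'],s['ft_force'],s['joint_positions'].round(2))
A=now();print(A.round(3).tolist())
# lift along plate, then to above the blue slot
a=np.radians(11.95)
U=A.copy();U[:3,3]-=A[:3,2]*.08; U[:3,3]+=[0,0,.04]
slot=np.array([.5042,.2677])
H=tool(101.95,0,[*slot,.016+.095-.010-.011+.09])
M=tool(88,15,[.55,.08,.32])
rows(A,U,4,'U');rows(U,M,8,'M');rows(M,H,8,'H');print(H[:3,3])
```

```text
0.011363391575537186 [-2.47762195 -3.25860066 11.30093123] [ 0.43  0.49 -0.76  1.81  0.79  1.49  0.59]
[[-0.94, 0.284, -0.191, 0.508], [0.342, 0.767, -0.542, -0.105], [-0.008, -0.575, -0.818, 0.087], [0.0, 0.0, 0.0, 1.0]]
U 4 x [[-0.01, -0.57, -2.82], [-0.0, -0.0, 0.0]]
M 8 x [[0.06, 0.91, -2.24], [-2.5, -0.91, -2.07]]
H 8 x [[0.39, 2.63, 1.39], [-1.87, -0.23, -1.73]]
[0.5042 0.2677 0.18  ]
```

{"api": "servo_tool", "payload": {
  "targets": [
    [0,[0,0,0],[0,0,0]],
    [0,[0,0,0],[0,0,0]],
    [0,[0,-0.3,-1.4],[0,0,0]],
    [0,[0,-0.4,-2],[0,0,0]],
    [0,[0,-0.4,-2],[0,0,0]],
    [0,[0,-0.4,-2],[0,0,0]],
    [0,[0,-0.4,-2],[0,0,0]],
    [0,[0,-0.4,-2],[0,0,0]]
  ]
}}

```text
clock: 12.03
ee_pos: [0.5231, -0.0589, 0.1937]
tcp_rot: [0.166, 0.939, -0.296, -0.049]
ft_force: [-0.5, 0.0, -2.0]
gripper_width: 0.0097
finger_force: 25.0
```

{"api": "servo_tool", "payload": {
  "targets": [
    [0,[0.06,0.91,-2.24],[-2.5,-0.91,-2.07]],
    [0,[0.06,0.91,-2.24],[-2.5,-0.91,-2.07]],
    [0,[0.06,0.91,-2.24],[-2.5,-0.91,-2.07]],
    [0,[0.06,0.91,-2.24],[-2.5,-0.91,-2.07]],
    [0,[0.06,0.91,-2.24],[-2.5,-0.91,-2.07]],
    [0,[0.06,0.91,-2.24],[-2.5,-0.91,-2.07]],
    [0,[0.06,0.91,-2.24],[-2.5,-0.91,-2.07]],
    [0,[0.06,0.91,-2.24],[-2.5,-0.91,-2.07]]
  ]
}}

```text
clock: 12.7
ee_pos: [0.5499, 0.0826, 0.3217]
tcp_rot: [0.016, 0.992, -0.128, -0.002]
ft_force: [0.8, -0.3, -1.2]
gripper_width: 0.0097
finger_force: 25.0
```

{"api": "servo_tool", "payload": {
  "targets": [
    [0,[0.39,2.63,1.39],[-1.87,-0.23,-1.73]],
    [0,[0.39,2.63,1.39],[-1.87,-0.23,-1.73]],
    [0,[0.39,2.63,1.39],[-1.87,-0.23,-1.73]],
    [0,[0.39,2.63,1.39],[-1.87,-0.23,-1.73]],
    [0,[0.39,2.63,1.39],[-1.87,-0.23,-1.73]],
    [0,[0.39,2.63,1.39],[-1.87,-0.23,-1.73]],
    [0,[0,0,0],[0,0,0]],
    [0,[0,0,0],[0,0,0]]
  ]
}}

```text
clock: 13.37
ee_pos: [0.519, 0.2205, 0.2103]
tcp_rot: [-0.075, 0.997, -0.032, -0.001]
ft_force: [-0.1, -0.4, -1.6]
gripper_width: 0.0097
finger_force: 25.0
```

Run:
```python
from plan import *
save('wrist','wrist8');save('side','side8');s=get_state();print(s['gripper_width'],s['ft_force'],s['joint_positions'].round(2))
A=now();print(A.round(3).tolist())
H=tool(101.95,0,[.5042,.2677,.18]);rows(A,H,4,'H')
print(cv2.imwrite('pics/w8.png',np.hstack([load('wrist8')['frame'][:,100:500],load('side8')['frame'][90:290,220:420].repeat(2,0).repeat(2,1)])))
```

```text
0.009846659098007271 [ 0.74758319 -0.47002899 -1.41660711] [ 0.42  0.34 -1.08  1.65  0.36  1.38  0.99]
[[-0.989, -0.146, 0.005, 0.521], [-0.146, 0.987, -0.064, 0.219], [0.004, -0.064, -0.998, 0.211], [0.0, 0.0, 0.0, 1.0]]
H 4 x [[0.2, 1.3, 0.73], [-0.92, -0.09, -0.89]]
True
```

View pics/w8.png

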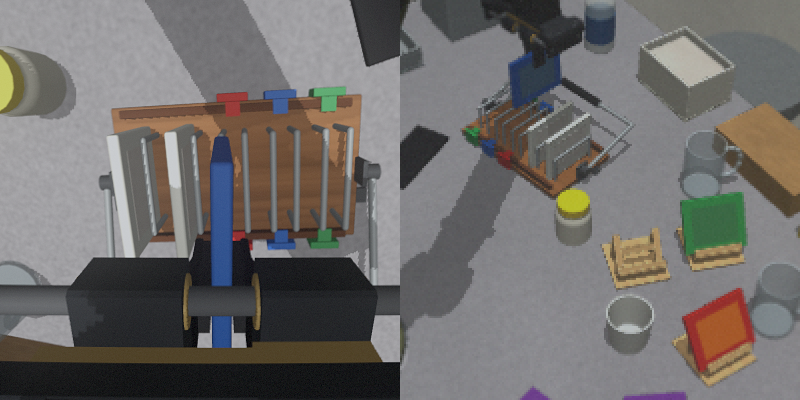

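The w8 picture shows the blue plate held parallel to the slots, short of its target. The blue tag is at (281,98) in that picture. Next I align over the slot and re-check the tags.

{"api": "servo_tool", "payload": {
  "targets": [
    [0,[0.2,1.3,0.73],[-0.92,-0.09,-0.89]],
    [0,[0.2,1.3,0.73],[-0.92,-0.09,-0.89]],
    [0,[0.2,1.3,0.73],[-0.92,-0.09,-0.89]],
    [0,[0.2,1.3,0.73],[-0.92,-0.09,-0.89]],
    [0,[0,0,0],[0,0,0]],
    [0,[0,0,0],[0,0,0]],
    [0,[0,0,0],[0,0,0]],
    [0,[0,0,0],[0,0,0]]
  ]
}}

```text
clock: 14.13
ee_pos: [0.5042, 0.2675, 0.1796]
tcp_rot: [-0.104, 0.995, 0.0, -0.0]
ft_force: [-0.2, -0.2, -1.1]
gripper_width: 0.0097
finger_force: 25.0
```

Run:
```python
from plan import *
from meas import tags
save('wrist','wrist9');A=now();print(A.round(4).tolist())
H=tool(101.95,0,[.5042,.2677,.18]);rows(A,H,1,'H')
tags('wrist9',.025);tags('wrist8',.025)
```

```text
[[-0.9784, -0.2068, -0.0005, 0.5043], [-0.2068, 0.9784, 0.0002, 0.2675], [0.0004, 0.0003, -1.0, 0.1797], [0.0, 0.0, 0.0, 1.0]]
H 1 x [[0.0, 0.02, -0.03], [0.02, -0.02, -0.02]]
red [253, 96, 36, 26, 622] [270.4 106. ] [0.4404 0.2072 0.025 ]
red [263, 245, 30, 17, 224] [276.4 252.8] [0.5822 0.2368 0.025 ]
green [358, 97, 34, 24, 206] [374.2 105.8] [0.4209 0.2983 0.025 ]
green [352, 246, 29, 15, 173] [367.3 252.8] [0.563 0.328 0.025]
blue [306, 96, 34, 26, 575] [322.2 106. ] [0.4308 0.2527 0.025 ]
blue [311, 316, 21, 32, 616] [321.  331.3] [0.6674 0.3015 0.025 ]
red [317, 92, 31, 25, 507] [332.2 102.5] [0.4415 0.2075 0.025 ]
red [333, 230, 13, 11, 123] [338.5 235. ] [0.5788 0.2367 0.025 ]
red [347, 235, 7, 15, 42] [349.9 242.7] [0.5857 0.2506 0.025 ]
green [414, 87, 31, 24, 360] [428.9  96.9] [0.422  0.2989 0.025 ]
green [408, 229, 30, 19, 364] [423.6 240.2] [0.5687 0.3291 0.025 ]
blue [364, 90, 32, 24, 481] [379.7  99.3] [0.4314 0.2527 0.025 ]
blue [367, 230, 28, 20, 384] [380.7 240.9] [0.5777 0.2835 0.025 ]
blue [312, 316, 19, 32, 607] [321.  331.5] [0.7086 0.2367 0.025 ]
```

{"api": "servo_tool", "payload": {
  "targets": [
    [0,[0,0.06,1],[0,0,0]],
    [0,[0,0,1],[0,0,0]],
    [0,[0,0,1],[0,0,0]],
    [0,[0,0,1],[0,0,0]],
    [0,[0,0,1],[0,0,0]],
    [0,[0,0,1],[0,0,0]],
    [0,[0,0,1],[0,0,0]],
    [0,[0,0,0.7],[0,0,0]]
  ]
}}

```text
clock: 14.85
ee_pos: [0.503, 0.2682, 0.1008]
tcp_rot: [-0.104, 0.995, 0.0, -0.001]
ft_force: [-0.2, -0.2, -1.0]
gripper_width: 0.0103
finger_force: 25.0
```

{"api": "servo_tool", "payload": {
  "targets": [
    [0,[0,0,0.3],[0,0,0]],
    [0,[0,0,0.3],[0,0,0]],
    [0,[0,0,0.2],[0,0,0]],
    [0,[0,0,0.1],[0,0,0]],
    [0,[0,0,0.1],[0,0,0]],
    [0,[0,0,0],[0,0,0]],
    [0,[0,0,0],[0,0,0]],
    [0,[0,0,0],[0,0,0]]
  ]
}}

```text
clock: 15.52
ee_pos: [0.5034, 0.2688, 0.0934]
tcp_rot: [-0.104, 0.995, 0.0, -0.0]
ft_force: [-2.6, -1.0, 5.5]
gripper_width: 0.0099
finger_force: 25.0
```

{"api": "servo_tool", "payload": {
  "targets": [
    [0.25,[0,0,0],[0,0,0]],
    [0.25,[0,0,0],[0,0,0]],
    [0.25,[0,0,0],[0,0,0]],
    [0.25,[0,0,-1],[0,0,0]],
    [0.25,[0,0,-2],[0,0,0]],
    [0.25,[0,0,-3.5],[0,0,0]],
    [0.25,[0,0,-4],[0,0,0]],
    [0.8,[0,0,-4],[0,0,0]]
  ]
}}

```text
clock: 16.18
ee_pos: [0.5031, 0.2685, 0.2392]
tcp_rot: [-0.105, 0.994, 0.0, -0.001]
ft_force: [0.5, 0.6, 0.0]
gripper_width: 0.0244
finger_force: 0.0
```

Run:
```python
from plan import *
A=now();print(A.round(3)[:3,3],get_state()['gripper_width'])
c=save('scene','scene10');cv2.imwrite('pics/s10.png',cv2.resize(c['frame'][180:300,350:510],None,fx=4,fy=4,interpolation=cv2.INTER_CUBIC))
G=grasp((.501,-.311,.103),88,35,.010);pre=G.copy();pre[:3,3]-=G[:3,2]*.10
M=tool(96,17,[.57,-.02,.31])
A[2,3]+=.012
rows(A,M,9,'M');rows(M,pre,9,'pre');rows(pre,G,5,'G')
```

```text
[0.503 0.268 0.239] 0.024375965587379433
M 9 x [[-0.21, -3.35, -0.22], [1.89, 0.09, 0.67]]
pre 9 x [[0.85, -1.78, 2.59], [2.0, 0.39, 0.8]]
G 5 x [[-0.0, -0.0, 2.0], [0.0, -0.0, 0.0]]
```

View pics/s10.png

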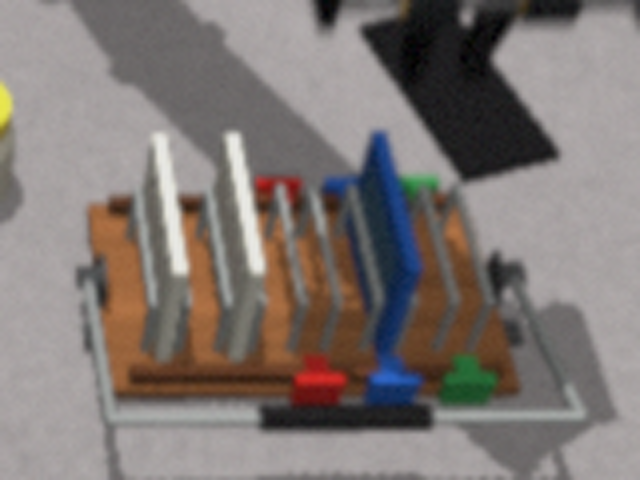

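The blue plate sits fully down in the blue slot, level with the white ones. On to red.

{"api": "servo_tool", "payload": {
  "targets": [
    [1,[-0.24,-3.77,-0.25],[2.13,0.1,0.75]],
    [1,[-0.24,-3.77,-0.25],[2.13,0.1,0.75]],
    [1,[-0.24,-3.77,-0.25],[2.13,0.1,0.75]],
    [1,[-0.24,-3.77,-0.25],[2.13,0.1,0.75]],
    [1,[-0.24,-3.77,-0.25],[2.13,0.1,0.75]],
    [1,[-0.24,-3.77,-0.25],[2.13,0.1,0.75]],
    [1,[-0.24,-3.77,-0.25],[2.13,0.1,0.75]],
    [1,[-0.24,-3.77,-0.25],[2.13,0.1,0.75]]
  ]
}}

```text
clock: 16.9
ee_pos: [0.571, -0.0214, 0.2968]
tcp_rot: [-0.051, 0.988, -0.149, 0.008]
ft_force: [0.9, 0.5, 0.9]
gripper_width: 0.0776
finger_force: 0.0
```

{"api": "servo_tool", "payload": {
  "targets": [
    [1,[0.96,-2,2.6],[2.25,0.44,0.9]],
    [1,[0.96,-2,2.6],[2.25,0.44,0.9]],
    [1,[0.96,-2,2.6],[2.25,0.44,0.9]],
    [1,[0.96,-2,2.6],[2.25,0.44,0.9]],
    [1,[0.96,-2,2.6],[2.25,0.44,0.9]],
    [1,[0.96,-2,2.6],[2.25,0.44,0.9]],
    [1,[0,0,0],[0,0,0]],
    [1,[0,0,0],[0,0,0]]
  ]
}}

```text
clock: 17.57
ee_pos: [0.5219, -0.1944, 0.1978]
tcp_rot: [0.001, 0.965, -0.263, -0.003]
ft_force: [0.1, 0.8, 0.3]
gripper_width: 0.0871
finger_force: 0.0
```

Run:
```python
from plan import *
from meas import *
save('wrist','wrist11');A=now();print(A.round(3)[:3].tolist(),get_state()['joint_positions'].round(2))
c,e=plate('wrist11','red');print([(p.tolist(),onz(c,p,.105).round(3)[:2].tolist()) for p in e])
G=grasp((.501,-.311,.103),88,35,.010);pre=G.copy();pre[:3,3]-=G[:3,2]*.06
rows(A,pre,4,'pre')
cv2.imwrite('pics/w11.png',c['frame'])
```

```text
[[-1.0, -0.001, -0.003, 0.523], [0.001, 0.862, -0.507, -0.193], [0.003, -0.507, -0.862, 0.199]] [ 0.77  0.2  -0.88  1.84  0.71  1.32  1.23]
[([273, 105], [0.445, -0.295]), ([272, 203], [0.531, -0.301]), ([268, 224], [0.552, -0.307]), ([260, 224], [0.554, -0.317]), ([257, 109], [0.448, -0.313])]
pre 4 x [[0.5, -1.18, 2.63], [1.12, 0.23, 0.44]]
```

View pics/w11.png

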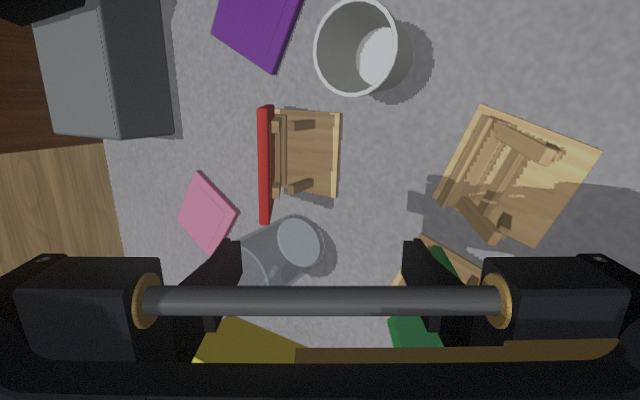

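Wrist11 shows the red plate's upper edge running (265,105)–(266,224) with clear space around it. The cup is at (355,47) and the mug at (280,240). The edge centre is (0.500, -0.307), with tool heading 86°.

Run:
```python
from plan import *
A=now()
G=grasp((.500,-.307,.103),86,35,.008);pre=G.copy();pre[:3,3]-=G[:3,2]*.06
rows(A,pre,4,'pre');rows(pre,G,4,'G')
```

```text
pre 4 x [[0.48, -1.1, 2.53], [1.12, 0.5, 0.86]]
G 4 x [[-0.0, -0.0, 1.5], [0.0, -0.0, -0.0]]
```

{"api": "servo_tool", "payload": {
  "targets": [
    [0.9,[0.48,-1.1,2.53],[1.12,0.5,0.86]],
    [0.9,[0.48,-1.1,2.53],[1.12,0.5,0.86]],
    [0.8,[0.48,-1.1,2.53],[1.12,0.5,0.86]],
    [0.8,[0.48,-1.1,2.53],[1.12,0.5,0.86]],
    [0.7,[0,0,1.5],[0,0,0]],
    [0.7,[0,0,1.5],[0,0,0]],
    [0.7,[0,0,1.5],[0,0,0]],
    [0.7,[0,0,1.5],[0,0,0]]
  ]
}}

```text
clock: 18.28
ee_pos: [0.5004, -0.3177, 0.0871]
tcp_rot: [0.033, 0.953, -0.301, -0.01]
ft_force: [-0.2, -0.3, -0.0]
gripper_width: 0.0616
finger_force: 0.0
```

{"api": "servo_tool", "payload": {
  "targets": [
    [0.5,[0,0,0],[0,0,0]],
    [0,[0,0,0],[0,0,0]],
    [0,[0,0,0],[0,0,0]],
    [0,[0,0,0],[0,0,0]],
    [0,[0,0,0],[0,0,0]],
    [0,[0,0,0],[0,0,0]],
    [0,[0,0,0],[0,0,0]],
    [0,[0,0,0],[0,0,0]]
  ]
}}

```text
clock: 18.95
ee_pos: [0.4991, -0.3188, 0.0884]
tcp_rot: [0.033, 0.953, -0.302, -0.011]
ft_force: [-1.1, -2.5, 6.5]
gripper_width: 0.0153
finger_force: 3.0
```

{"api": "servo_tool", "payload": {
  "targets": [
    [0,[0,0,0],[0,0,0]],
    [0,[0,0,0],[0,0,0]],
    [0,[0,-0.3,-1.4],[0,0,0]],
    [0,[0,-0.4,-2],[0,0,0]],
    [0,[0,-0.4,-2],[0,0,0]],
    [0,[0,-0.4,-2],[0,0,0]],
    [0,[0,-0.4,-2],[0,0,0]],
    [0,[0,-0.4,-2],[0,0,0]]
  ]
}}

```text
clock: 19.62
ee_pos: [0.5018, -0.2706, 0.1942]
tcp_rot: [0.033, 0.953, -0.3, -0.011]
ft_force: [-0.4, -0.9, -1.8]
gripper_width: 0.01
finger_force: 24.9
```

Run:
```python
from plan import *
s=get_state();print(s['gripper_width'],s['ft_force'],s['joint_positions'].round(2))
A=now();print(A.round(3)[:3,3])
M=tool(92,17,[.57,-.02,.33]);H=tool(101.95,0,[.5137,.2227,.19])
rows(A,M,8,'M');rows(M,H,8,'H')
```

```text
0.010047585680956015 [-0.40495553 -0.86786906 -1.79674775] [ 0.82  0.2  -0.81  1.87  0.79  1.29  1.22]
[ 0.502 -0.271  0.194]
M 8 x [[-0.77, 2.04, -2.96], [-2.24, -0.34, -0.67]]
H 8 x [[0.35, 3.36, 1.22], [-2.12, -0.18, -1.23]]
```

{"api": "servo_tool", "payload": {
  "targets": [
    [0,[-0.77,2.04,-2.96],[-2.24,-0.34,-0.67]],
    [0,[-0.77,2.04,-2.96],[-2.24,-0.34,-0.67]],
    [0,[-0.77,2.04,-2.96],[-2.24,-0.34,-0.67]],
    [0,[-0.77,2.04,-2.96],[-2.24,-0.34,-0.67]],
    [0,[-0.77,2.04,-2.96],[-2.24,-0.34,-0.67]],
    [0,[-0.77,2.04,-2.96],[-2.24,-0.34,-0.67]],
    [0,[-0.77,2.04,-2.96],[-2.24,-0.34,-0.67]],
    [0,[-0.77,2.04,-2.96],[-2.24,-0.34,-0.67]]
  ]
}}

```text
clock: 20.28
ee_pos: [0.5702, -0.019, 0.3298]
tcp_rot: [-0.018, 0.989, -0.147, 0.003]
ft_force: [1.2, 0.4, -2.1]
gripper_width: 0.01
finger_force: 24.9
```

{"api": "servo_tool", "payload": {
  "targets": [
    [0,[0.35,3.36,1],[-2.12,-0.18,-1.23]],
    [0,[0.35,3.36,1],[-2.12,-0.18,-1.23]],
    [0,[0.35,3.36,1],[-2.12,-0.18,-1.23]],
    [0,[0.35,3.36,1],[-2.12,-0.18,-1.23]],
    [0,[0.35,3.36,1],[-2.12,-0.18,-1.23]],
    [0,[0.35,3.36,1],[-2.12,-0.18,-1.23]],
    [0,[0.35,3.36,1],[-2.12,-0.18,-1.23]],
    [0,[0.35,3.36,1],[-2.12,-0.18,-1.23]]
  ]
}}

```text
clock: 20.95
ee_pos: [0.5133, 0.2257, 0.2048]
tcp_rot: [-0.104, 0.995, -0.0, -0.0]
ft_force: [1.1, 0.4, -2.0]
gripper_width: 0.0099
finger_force: 25.0
```

{"api": "servo_tool", "payload": {
  "targets": [
    [0,[0,0,0],[0,0,0]],
    [0,[0,0,0],[0,0,0]],
    [0,[0,0,0],[0,0,0]],
    [0,[0,0,0],[0,0,0]],
    [0,[0,0,0],[0,0,0]],
    [0,[0,0,0],[0,0,0]],
    [0,[0,0,0],[0,0,0]],
    [0,[0,0,0],[0,0,0]]
  ]
}}

```text
clock: 21.62
ee_pos: [0.5146, 0.2242, 0.206]
tcp_rot: [-0.103, 0.995, -0.001, 0.0]
ft_force: [0.5, -0.2, -2.1]
gripper_width: 0.0103
finger_force: 25.0
```

Run:
```python
from plan import *
from meas import tags
s=get_state();print(s['gripper_width'],s['ft_force'])
A=now();print(A.round(4)[:3].tolist())
save('wrist','wrist12');tags('wrist12',.025)
rows(A,tool(101.95,0,[.5138,.2227,.18]),4,'H')
```

```text
0.010251640754806222 [ 0.48207697 -0.17814222 -2.14282891]
[[-0.9787, -0.2052, 0.0009, 0.5146], [-0.2052, 0.9787, -0.0018, 0.2242], [-0.0005, -0.002, -1.0, 0.206]]
red [306, 95, 31, 24, 512] [320.8 104.5] [0.4409 0.2077 0.025 ]
red [312, 316, 19, 32, 608] [321.  331.5] [0.6994 0.2619 0.025 ]
green [402, 96, 32, 22, 403] [416.8 104.6] [0.4217 0.2991 0.025 ]
green [389, 234, 30, 19, 347] [404.9 245.3] [0.5683 0.3292 0.025 ]
blue [352, 95, 33, 23, 485] [368.7 103.7] [0.4306 0.253  0.025 ]
H 4 x [[0.03, -0.03, 0.65], [-0.03, 0.01, -0.03]]
```

{"api": "servo_tool", "payload": {
  "targets": [
    [0,[0.05,-0.05,1.3],[0,0,0]],
    [0,[0.05,-0.05,1.3],[0,0,0]],
    [0,[0,0,1.3],[0,0,0]],
    [0,[0,0,1.3],[0,0,0]],
    [0,[0,0,1.3],[0,0,0]],
    [0,[0,0,1.3],[0,0,0]],
    [0,[0,0,1.3],[0,0,0]],
    [0,[0,0,1],[0,0,0]]
  ]
}}

```text
clock: 22.33
ee_pos: [0.5131, 0.223, 0.1029]
tcp_rot: [-0.104, 0.995, -0.001, -0.001]
ft_force: [0.4, -0.4, -1.9]
gripper_width: 0.01
finger_force: 25.0
```

{"api": "servo_tool", "payload": {
  "targets": [
    [0,[0,0,0.3],[0,0,0]],
    [0,[0,0,0.2],[0,0,0]],
    [0,[0,0,0.2],[0,0,0]],
    [0,[0,0,0.2],[0,0,0]],
    [0,[0,0,0.1],[0,0,0]],
    [0,[0,0,0],[0,0,0]],
    [0,[0,0,0],[0,0,0]],
    [0,[0,0,0],[0,0,0]]
  ]
}}

```text
clock: 23.0
ee_pos: [0.5155, 0.2239, 0.0969]
tcp_rot: [-0.103, 0.995, -0.001, 0.002]
ft_force: [0.2, -0.1, 5.8]
gripper_width: 0.0101
finger_force: 25.0
```

{"api": "servo_tool", "payload": {
  "targets": [
    [0.25,[0,0,0],[0,0,0]],
    [0.25,[0,0,0],[0,0,0]],
    [0.25,[0,0,0],[0,0,0]],
    [0.25,[0,0,-1],[0,0,0]],
    [0.25,[0,0,-2],[0,0,0]],
    [0.25,[0,0,-3.5],[0,0,0]],
    [0.25,[0,0,-4],[0,0,0]],
    [0.8,[0,0,-4],[0,0,0]]
  ]
}}

```text
clock: 23.67
ee_pos: [0.5127, 0.2235, 0.2416]
tcp_rot: [-0.104, 0.995, -0.001, -0.0]
ft_force: [1.5, 0.6, 0.0]
gripper_width: 0.0239
finger_force: 0.0
```

Run:
```python
from plan import *
from meas import mask
c=save('scene','scene13');sd=save('side','side13')
A=now();print(A.round(3)[:3,3],get_state()['gripper_width'])
ey=np.array([-.207,.978,0]);ex=np.array([.978,.207,0])
for k,s in(('red',(.5138,.2227)),('blue',(.5042,.2677))):
  m=mask(c['frame'],k);m[:170]=0;m[:,:380]=0;m[300:]=0;m[:,500:]=0
  N,l,st,ce=cv2.connectedComponentsWithStats(m)
  print(k,[st[i].tolist() for i in range(1,N) if st[i,4]>15])
  i=1+np.argmax(st[1:,4]); ys,xs=np.where(l==i); j=ys.argmin(); print('topmost',xs[ys==ys.min()].mean(),ys.min(),'rightcol',[(int(y),int(xs[ys==y].min()),int(xs[ys==y].max())) for y in range(ys.min(),ys.max()+1,6)])
  for z0 in(0,.005,.012):
    for X in(-.055,.055):
      print('pred corner dz',z0,X,[proj(c,np.r_[s,.0]+ex*X+ey*Y+[0,0,.111+z0]).round(1).tolist() for Y in(-.005,.005)])
  print('side blob',end=' ');m=mask(sd['frame'],k);m[:110]=0;m[190:]=0;m[:,:230]=0;m[:,340:]=0
  N,l,st,ce=cv2.connectedComponentsWithStats(m);print([(st[i].tolist()) for i in range(1,N) if st[i,4]>10])
# green look
from meas import plate
G=grasp((.644,-.136,.119),69,12,.010)
print(G[:3,3])
```

```text
[0.516 0.226 0.247] 0.029672823121493032
red [[414, 215, 24, 67, 551]]
topmost 426.5 215 rightcol [(215, 426, 427), (221, 424, 429), (227, 414, 430), (233, 427, 433), (239, 428, 434), (245, 429, 435), (251, 429, 435), (257, 427, 433), (263, 425, 431), (269, 425, 432), (275, 423, 436), (281, 423, 433)]
pred corner dz 0 -0.055 [[423.6, 213.2], [427.5, 213.2]]
pred corner dz 0 0.055 [[431.3, 248.3], [435.6, 248.3]]
pred corner dz 0.005 -0.055 [[423.9, 211.9], [427.9, 211.9]]
pred corner dz 0.005 0.055 [[431.7, 247.1], [436.0, 247.0]]
pred corner dz 0.012 -0.055 [[424.4, 210.1], [428.4, 210.1]]
pred corner dz 0.012 0.055 [[432.3, 245.3], [436.5, 245.2]]
side blob [[268, 134, 31, 41, 230], [281, 159, 3, 6, 12]]
blue [[432, 213, 23, 69, 525]]
topmost 444.5 213 rightcol [(213, 444, 445), (219, 442, 447), (225, 432, 448), (231, 442, 451), (237, 443, 451), (243, 447, 453), (249, 446, 453), (255, 447, 451), (261, 445, 449), (267, 444, 447), (273, 443, 453), (279, 442, 452)]
pred corner dz 0 -0.055 [[441.9, 213.0], [445.8, 213.0]]
pred corner dz 0 0.055 [[450.9, 248.2], [455.2, 248.1]]
pred corner dz 0.005 -0.055 [[442.3, 211.7], [446.3, 211.7]]
pred corner dz 0.005 0.055 [[451.4, 246.9], [455.6, 246.9]]
pred corner dz 0.012 -0.055 [[442.8, 209.9], [446.8, 209.9]]
pred corner dz 0.012 0.055 [[452.0, 245.1], [456.3, 245.1]]
side blob [[261, 130, 28, 38, 209]]
[ 0.64243531 -0.14007615  0.0984589 ]
```

The numeric check puts the red and blue upper edges at their home height. Green has the mug behind it, so a 35° tool would hit the mug. I'll bring a nearly upright tool (12°) down around its upper edge, tip the plate up with the back finger, and then grip.

Run:
```python
from plan import *
A=now();print(A.round(3)[:3,3])
e=np.array([np.cos(np.radians(68)),np.sin(np.radians(68)),0])
G=grasp((.628,-.1705,.117),68,12,.008)
S=G.copy();S[:3,3]+=.034*e
P=S.copy();P[2,3]+=.12
print(S[:3,3],G[:3,3])
rows(A,P,12,'P');rows(P,S,4,'S');rows(S,G,4,'G')
```

```text
[0.516 0.226 0.247]
[ 0.63925681 -0.14263842  0.0984152 ] [ 0.62652018 -0.17416267  0.0984152 ]
P 12 x [[-1.24, -3.02, 0.52], [0.98, 0.35, 2.81]]
S 4 x [[0.0, 0.62, 2.93], [0.0, 0.0, 0.0]]
G 4 x [[-0.0, -0.83, 0.18], [0.0, 0.0, 0.0]]
```

{"api": "servo_tool", "payload": {
  "targets": [
    [0.8,[-1.24,-3.02,0.52],[0.98,0.35,2.81]],
    [0.8,[-1.24,-3.02,0.52],[0.98,0.35,2.81]],
    [0.8,[-1.24,-3.02,0.52],[0.98,0.35,2.81]],
    [0.8,[-1.24,-3.02,0.52],[0.98,0.35,2.81]],
    [0.7,[-1.24,-3.02,0.52],[0.98,0.35,2.81]],
    [0.6,[-1.24,-3.02,0.52],[0.98,0.35,2.81]],
    [0.52,[-1.24,-3.02,0.52],[0.98,0.35,2.81]],
    [0.52,[-1.24,-3.02,0.52],[0.98,0.35,2.81]]
  ]
}}

```text
clock: 24.43
ee_pos: [0.6204, -0.0162, 0.2122]
tcp_rot: [0.093, 0.993, -0.071, -0.017]
ft_force: [-0.3, -0.6, 0.6]
gripper_width: 0.049
finger_force: 0.0
```

{"api": "servo_tool", "payload": {
  "targets": [
    [0.52,[-1.24,-3.02,0.52],[0.98,0.35,2.81]],
    [0.52,[-1.24,-3.02,0.52],[0.98,0.35,2.81]],
    [0.52,[-1.24,-3.02,0.52],[0.98,0.35,2.81]],
    [0.52,[-1.24,-3.02,0.52],[0.98,0.35,2.81]],
    [0.52,[0,0,0],[0,0,0]],
    [0.52,[0,0,0],[0,0,0]],
    [0.52,[0,0,0],[0,0,0]],
    [0.52,[0,0,0],[0,0,0]]
  ]
}}

```text
clock: 25.1
ee_pos: [0.6364, -0.144, 0.2118]
tcp_rot: [0.188, 0.976, -0.104, -0.025]
ft_force: [0.1, -0.1, 0.3]
gripper_width: 0.0451
finger_force: 0.0
```

Run:
```python
from plan import *
from meas import *
save('wrist','wrist14');A=now();print(A.round(3)[:3].tolist(),get_state()['joint_positions'].round(2),get_state()['gripper_width'])
c=load('wrist14')
N,l,st,ce=cv2.connectedComponentsWithStats(mask(c['frame'],'green'))
for i in range(1,N):
  if st[i,4]>40:
    r=cv2.boxPoints(cv2.minAreaRect(np.argwhere(l==i)[:,::-1].astype(np.float32)))
    print(st[i].tolist(),[(p.round(0).tolist(),onz(c,p,.103).round(3)[:2].tolist()) for p in r])
print('pred top edge ends',[proj(c,p).round(0).tolist() for p in((.595,-.116,.103),(.693,-.156,.103))])
e=np.array([np.cos(np.radians(68)),np.sin(np.radians(68)),0])
G=grasp((.628,-.1705,.117),68,12,.008);S=G.copy();S[:3,3]+=.034*e
rows(A,S,5,'S')
```

```text
[[-0.928, 0.362, -0.088, 0.636], [0.372, 0.907, -0.195, -0.144], [0.009, -0.213, -0.977, 0.212]] [ 0.63  0.49 -0.79  1.41  0.53  1.51  1.01] 0.04555269456667544
[313, 133, 52, 135, 2590] [([313.0, 133.0], [0.573, -0.151]), ([364.0, 133.0], [0.587, -0.114]), ([364.0, 267.0], [0.695, -0.152]), ([313.0, 267.0], [0.682, -0.196])]
pred top edge ends [[365.0, 144.0], [359.0, 266.0]]
S 5 x [[-0.06, 0.52, 2.21], [-0.06, -0.1, 0.05]]
```

{"api": "servo_tool", "payload": {
  "targets": [
    [0.52,[-0.06,0.52,2.21],[0,0,0]],
    [0.52,[-0.06,0.52,2.21],[0,0,0]],
    [0.52,[-0.06,0.52,2.21],[0,0,0]],
    [0.52,[-0.06,0.52,2.21],[0,0,0]],
    [0.52,[-0.06,0.52,2.21],[0,0,0]],
    [0.52,[0,0,0],[0,0,0]],
    [0.52,[0,0,0],[0,0,0]],
    [0.52,[0,0,0],[0,0,0]]
  ]
}}

```text
clock: 25.82
ee_pos: [0.6397, -0.1443, 0.0997]
tcp_rot: [0.189, 0.976, -0.105, -0.024]
ft_force: [0.4, 0.7, 0.5]
gripper_width: 0.0453
finger_force: 0.0
```

{"api": "servo_tool", "payload": {
  "targets": [
    [0.52,[0,-0.55,0.12],[0,0,0]],
    [0.52,[0,-0.55,0.12],[0,0,0]],
    [0.52,[0,-0.55,0.12],[0,0,0]],
    [0.52,[0,-0.55,0.12],[0,0,0]],
    [0.52,[0,-0.55,0.12],[0,0,0]],
    [0.52,[0,-0.55,0.12],[0,0,0]],
    [0.52,[0,0,0],[0,0,0]],
    [0.52,[0,0,0],[0,0,0]]
  ]
}}

```text
clock: 26.48
ee_pos: [0.6258, -0.1773, 0.098]
tcp_rot: [0.19, 0.976, -0.105, -0.025]
ft_force: [0.6, 1.1, 0.6]
gripper_width: 0.0453
finger_force: 0.1
```

Run:
```python
from plan import *
from meas import *
save('wrist','wrist15');A=now();s=get_state();print(A.round(3)[:3,3],s['ft_force'],s['gripper_width'])
c=load('wrist15')
N,l,st,ce=cv2.connectedComponentsWithStats(mask(c['frame'],'green'))
for i in range(1,N):
  if st[i,4]>40: print(st[i].tolist(),ce[i].round(0))
e=np.array([np.cos(np.radians(68)),np.sin(np.radians(68)),0]);f=np.array([e[1],-e[0],0])
for t in(35,23,12,0):
  b=np.array([.621,-.189,.024]);top=b+.095*(np.sin(np.radians(t))*e+[0,0,np.cos(np.radians(t))])
  print(t,[proj(c,top+k*f).round(0).tolist() for k in(-.055,.055)])
for sgn in(1,-1):
  print('finger pad',proj(c,A[:3,3]+sgn*.0225*A[:3,1]).round(0))
```

```text
[ 0.626 -0.177  0.098] [-0.09973039  1.28381086 -0.87923263] 0.04518597089082775
[335, 170, 41, 116, 3000] [359. 227.]
[331, 316, 38, 32, 963] [352. 331.]
35 [[414.0, 163.0], [396.0, 367.0]]
23 [[372.0, 165.0], [362.0, 376.0]]
12 [[328.0, 166.0], [327.0, 379.0]]
0 [[281.0, 165.0], [289.0, 375.0]]
finger pad [366. 264.]
finger pad [279. 264.]
```

Green has tipped up to about 23° against the back finger, as planned. Closing.

{"api": "servo_tool", "payload": {
  "targets": [
    [0.4,[0,0,0],[0,0,0]],
    [0.3,[0,0,0],[0,0,0]],
    [0.2,[0,0,0],[0,0,0]],
    [0.1,[0,0,0],[0,0,0]],
    [0,[0,0,0],[0,0,0]],
    [0,[0,0,0],[0,0,0]],
    [0,[0,0,0],[0,0,0]],
    [0,[0,0,0],[0,0,0]]
  ]
}}

```text
clock: 27.2
ee_pos: [0.6268, -0.1745, 0.0979]
tcp_rot: [0.189, 0.976, -0.104, -0.024]
ft_force: [1.7, 3.2, -1.7]
gripper_width: 0.0098
finger_force: 24.5
```

{"api": "servo_tool", "payload": {
  "targets": [
    [0,[0,0,0],[0,0,0]],
    [0,[0,0,0],[0,0,0]],
    [0,[0,0,-0.5],[0,0,0]],
    [0,[0,0,-1],[0,0,0]],
    [0,[0,0,-2],[0,0,0]],
    [0,[0,0,-2],[0,0,0]],
    [0,[0,0,-2],[0,0,0]],
    [0,[0,0,-2],[0,0,0]]
  ]
}}

```text
clock: 27.87
ee_pos: [0.6338, -0.1602, 0.1932]
tcp_rot: [0.191, 0.976, -0.107, -0.025]
ft_force: [0.4, -0.2, -1.0]
gripper_width: 0.0101
finger_force: 25.0
```

Run:
```python
from plan import *
from meas import *
save('wrist','wrist16');A=now();s=get_state();print(A.round(3)[:3].tolist(),s['ft_force'],s['gripper_width'],s['joint_positions'].round(2))
for w in('wrist16','wrist9'):
  c=load(w);k='green' if w=='wrist16' else 'blue'
  N,l,st,ce=cv2.connectedComponentsWithStats(mask(c['frame'],k))
  for i in range(1,N):
    if st[i,4]>300: 
      ys,xs=np.where(l==i);print(w,st[i].tolist(),[(int(y),int(xs[ys==y].min()),int(xs[ys==y].max())) for y in range(ys.min(),ys.max(),12)])
M=tool(85,8,[.60,.10,.33]);H=tool(101.95,0,[.4947,.3127,.21])
rows(A,M,12,'M');rows(M,H,8,'H')
```

```text
[[-0.927, 0.367, -0.083, 0.636], [0.376, 0.905, -0.2, -0.159], [0.002, -0.216, -0.976, 0.198]] [1.32408164 0.38906331 1.48038067] 0.009747709455682648 [ 0.65  0.5  -0.78  1.42  0.54  1.48  1.01]
wrist16 [310, 171, 23, 115, 2474] [(171, 316, 327), (183, 310, 332), (195, 311, 332), (207, 311, 332), (219, 311, 331), (231, 311, 331), (243, 311, 332), (255, 311, 332), (267, 311, 332), (279, 311, 331)]
wrist16 [312, 316, 20, 32, 620] [(316, 312, 330), (328, 312, 331), (340, 312, 331)]
wrist9 [306, 96, 34, 26, 575] [(96, 307, 337), (108, 315, 330), (120, 315, 329)]
wrist9 [310, 137, 23, 150, 3186] [(137, 316, 326), (149, 313, 329), (161, 311, 331), (173, 310, 332), (185, 310, 332), (197, 310, 332), (209, 311, 332), (221, 311, 332), (233, 311, 331), (245, 311, 332), (257, 311, 332), (269, 311, 332), (281, 311, 332)]
wrist9 [311, 316, 21, 32, 616] [(316, 312, 330), (328, 312, 330), (340, 312, 330)]
M 12 x [[0.83, 1.79, -1.45], [-0.37, -0.26, -1.4]]
H 8 x [[1.2, 2.83, 1.29], [-0.99, -0.15, -2.12]]
```

Run:
```python
from plan import *
from meas import *
Ts={'wrist9':T(tool(101.95,0,[0,0,0])[:3,:3],[.5043,.2675,.1797]),'wrist16':now(),'wrist12':T(tool(101.85,0,[0,0,0])[:3,:3],[.5146,.2242,.206])}
for w,k in(('wrist9','blue'),('wrist12','red'),('wrist16','green')):
  c=load(w);A=Ts[w]
  N,l,st,ce=cv2.connectedComponentsWithStats(mask(c['frame'],k))
  print(w,[st[i].tolist() for i in range(1,N) if st[i,4]>1200])
  for o in(-.02,-.01,0,.01):
    print(o,[proj(c,A[:3,3]+A[:3,0]*(.055+o)+A[:3,2]*z).round(0).tolist() for z in(-.018,.077)])
```

```text
wrist9 [[310, 137, 23, 150, 3186]]
-0.02 [[321.0, 211.0], [321.0, 167.0]]
-0.01 [[321.0, 189.0], [321.0, 153.0]]
0 [[321.0, 166.0], [321.0, 139.0]]
0.01 [[321.0, 142.0], [321.0, 124.0]]
wrist12 [[310, 143, 23, 144, 2932]]
-0.02 [[321.0, 211.0], [322.0, 167.0]]
-0.01 [[321.0, 189.0], [322.0, 153.0]]
0 [[321.0, 166.0], [322.0, 138.0]]
0.01 [[321.0, 141.0], [322.0, 124.0]]
wrist16 [[310, 171, 23, 115, 2474]]
-0.02 [[323.0, 219.0], [323.0, 172.0]]
-0.01 [[324.0, 196.0], [323.0, 157.0]]
0 [[324.0, 172.0], [323.0, 143.0]]
0.01 [[324.0, 147.0], [323.0, 128.0]]
```

Run:
```python
from meas import *
c=load('wrist16');h=cv2.cvtColor(c['frame'],cv2.COLOR_BGR2HSV)
for y in range(132,192,4): print(y,[h[y,x].tolist() for x in(313,318,322,328)])
from plan import *
s=save('side','side16');sc=save('scene','scene16');A=now()
for n,c in(('side',s),('scene',sc)):
  N,l,st,ce=cv2.connectedComponentsWithStats(mask(c['frame'],'green'))
  for i in range(1,N):
    if st[i,4]>60 :
      ct=cv2.findContours((l==i).astype(np.uint8),0,2)[0][0]
      print(n,st[i].tolist(),cv2.approxPolyDP(cv2.convexHull(ct),2,True)[:,0].tolist())
  print('pred o=0',[proj(c,A[:3,3]+A[:3,0]*x+A[:3,2]*z).round(0).tolist() for x in(-.055,.055) for z in(-.018,.077)])
```

```text
132 [[135, 3, 147], [135, 7, 146], [120, 3, 151], [140, 5, 148]]
136 [[8, 7, 149], [19, 71, 140], [20, 71, 136], [18, 58, 141]]
140 [[14, 33, 145], [19, 78, 184], [19, 77, 185], [19, 77, 185]]
144 [[22, 27, 142], [56, 72, 88], [55, 77, 86], [21, 84, 97]]
148 [[15, 12, 126], [63, 75, 71], [63, 72, 71], [63, 84, 67]]
152 [[72, 21, 123], [63, 75, 71], [63, 75, 68], [61, 86, 68]]
156 [[64, 83, 86], [65, 81, 76], [64, 74, 72], [63, 79, 71]]
160 [[63, 90, 79], [61, 81, 72], [64, 78, 75], [60, 83, 68]]
164 [[65, 83, 80], [60, 74, 69], [60, 71, 72], [61, 78, 72]]
168 [[63, 88, 75], [65, 83, 71], [59, 84, 70], [60, 74, 72]]
172 [[66, 115, 122], [66, 119, 124], [66, 116, 125], [65, 119, 120]]
176 [[67, 114, 152], [68, 116, 156], [67, 114, 152], [67, 116, 149]]
180 [[67, 112, 153], [67, 112, 155], [67, 117, 153], [67, 116, 150]]
184 [[67, 116, 152], [67, 114, 154], [68, 117, 153], [67, 117, 148]]
188 [[67, 113, 153], [67, 114, 154], [67, 117, 151], [67, 118, 147]]
side [365, 167, 14, 27, 142] [[378, 167], [370, 192], [367, 193], [366, 168]]
side [392, 169, 6, 20, 62] [[397, 169], [395, 187], [392, 188], [394, 169]]
pred o=0 [[397.0, 165.0], [395.0, 190.0], [364.0, 170.0], [363.0, 195.0]]
scene [245, 219, 27, 35, 365] [[271, 226], [246, 253], [247, 232], [257, 220]]
scene [460, 269, 14, 12, 114] [[473, 273], [471, 279], [460, 279], [464, 269]]
pred o=0 [[247.0, 235.0], [245.0, 255.0], [278.0, 203.0], [274.0, 225.0]]
```

It was only a low-saturation strip of the edge: green is centred in the grip. Carrying it to the rack.

{"api": "servo_tool", "payload": {
  "targets": [
    [0,[0.83,1.79,-1.45],[-0.37,-0.26,-1.4]],
    [0,[0.83,1.79,-1.45],[-0.37,-0.26,-1.4]],
    [0,[0.83,1.79,-1.45],[-0.37,-0.26,-1.4]],
    [0,[0.83,1.79,-1.45],[-0.37,-0.26,-1.4]],
    [0,[0.83,1.79,-1.45],[-0.37,-0.26,-1.4]],
    [0,[0.83,1.79,-1.45],[-0.37,-0.26,-1.4]],
    [0,[0.83,1.79,-1.45],[-0.37,-0.26,-1.4]],
    [0,[0.83,1.79,-1.45],[-0.37,-0.26,-1.4]]
  ]
}}

```text
clock: 28.68
ee_pos: [0.6193, 0.0191, 0.2794]
tcp_rot: [0.09, 0.993, -0.08, -0.012]
ft_force: [0.9, -0.2, -1.0]
gripper_width: 0.0098
finger_force: 25.0
```

{"api": "servo_tool", "payload": {
  "targets": [
    [0,[0.83,1.79,-1.45],[-0.37,-0.26,-1.4]],
    [0,[0.83,1.79,-1.45],[-0.37,-0.26,-1.4]],
    [0,[0.83,1.79,-1.45],[-0.37,-0.26,-1.4]],
    [0,[0.83,1.79,-1.45],[-0.37,-0.26,-1.4]],
    [0,[1.2,2.83,1.29],[-0.99,-0.15,-2.12]],
    [0,[1.2,2.83,1.29],[-0.99,-0.15,-2.12]],
    [0,[1.2,2.83,1.29],[-0.99,-0.15,-2.12]],
    [0,[1.2,2.83,1.29],[-0.99,-0.15,-2.12]]
  ]
}}

```text
clock: 29.35
ee_pos: [0.5529, 0.2104, 0.2618]
tcp_rot: [-0.032, 0.999, -0.032, -0.004]
ft_force: [1.9, 0.5, -1.4]
gripper_width: 0.0098
finger_force: 25.0
```

{"api": "servo_tool", "payload": {
  "targets": [
    [0,[1.2,2.83,1.29],[-0.99,-0.15,-2.12]],
    [0,[1.2,2.83,1.29],[-0.99,-0.15,-2.12]],
    [0,[1.2,2.83,1.29],[-0.99,-0.15,-2.12]],
    [0,[1.2,2.83,1.29],[-0.99,-0.15,-2.12]],
    [0,[0,0,0],[0,0,0]],
    [0,[0,0,0],[0,0,0]],
    [0,[0,0,0],[0,0,0]],
    [0,[0,0,0],[0,0,0]]
  ]
}}

```text
clock: 30.02
ee_pos: [0.4938, 0.3122, 0.2069]
tcp_rot: [-0.104, 0.995, 0.002, -0.002]
ft_force: [1.2, -0.0, -2.2]
gripper_width: 0.0099
finger_force: 25.0
```

Run:
```python
from plan import *
from meas import tags
s=get_state();print(s['gripper_width'],s['ft_force'])
A=now();print(A.round(4)[:3].tolist())
save('wrist','wrist17');tags('wrist17',.025)
rows(A,tool(101.95,0,[.4947,.3127,.18]),4,'H')
```

```text
0.009910083687268497 [ 1.15775503 -0.02342216 -2.18337439]
[[-0.9784, -0.2068, -0.0047, 0.4938], [-0.2068, 0.9784, 0.0039, 0.3122], [0.0038, 0.0048, -1.0, 0.2069]]
red [210, 98, 36, 24, 528] [227.  107.7] [0.4408 0.2074 0.025 ]
red [234, 143, 9, 83, 278] [238.1 182.4] [0.5133 0.2282 0.025 ]
green [307, 99, 21, 22, 138] [317.1 110.1] [0.4251 0.2941 0.025 ]
green [312, 316, 19, 32, 591] [321.  331.1] [0.677  0.3511 0.025 ]
blue [258, 98, 33, 24, 512] [273.9 107.2] [0.4311 0.2523 0.025 ]
H 4 x [[-0.03, 0.01, 0.67], [0.07, -0.05, -0.0]]
```

{"api": "servo_tool", "payload": {
  "targets": [
    [0,[-0.05,0.04,1.3],[0.28,-0.2,0]],
    [0,[-0.05,0,1.3],[0,0,0]],
    [0,[0,0,1.3],[0,0,0]],
    [0,[0,0,1.3],[0,0,0]],
    [0,[0,0,1.3],[0,0,0]],
    [0,[0,0,1.3],[0,0,0]],
    [0,[0,0,1.3],[0,0,0]],
    [0,[0,0,1],[0,0,0]]
  ]
}}

```text
clock: 30.73
ee_pos: [0.4929, 0.3132, 0.1033]
tcp_rot: [-0.105, 0.994, -0.0, -0.001]
ft_force: [0.0, 0.1, -1.2]
gripper_width: 0.0101
finger_force: 25.0
```

{"api": "servo_tool", "payload": {
  "targets": [
    [0,[0,0,0.3],[0,0,0]],
    [0,[0,0,0.3],[0,0,0]],
    [0,[0,0,0.2],[0,0,0]],
    [0,[0,0,0.1],[0,0,0]],
    [0,[0,0,0.1],[0,0,0]],
    [0,[0,0,0],[0,0,0]],
    [0,[0,0,0],[0,0,0]],
    [0,[0,0,0],[0,0,0]]
  ]
}}

```text
clock: 31.4
ee_pos: [0.4935, 0.3137, 0.0956]
tcp_rot: [-0.105, 0.994, 0.0, -0.0]
ft_force: [0.3, 0.1, -1.6]
gripper_width: 0.0098
finger_force: 25.0
```

{"api": "servo_tool", "payload": {
  "targets": [
    [0,[0,0,0.2],[0,0,0]],
    [0,[0,0,0],[0,0,0]],
    [0,[0,0,0.2],[0,0,0]],
    [0,[0,0,0],[0,0,0]],
    [0,[0,0,0.1],[0,0,0]],
    [0,[0,0,0],[0,0,0]],
    [0,[0,0,0],[0,0,0]],
    [0,[0,0,0],[0,0,0]]
  ]
}}

```text
clock: 32.07
ee_pos: [0.4933, 0.3136, 0.0902]
tcp_rot: [-0.105, 0.994, 0.0, -0.001]
ft_force: [-1.1, 0.5, -2.2]
gripper_width: 0.01
finger_force: 25.0
```

{"api": "servo_tool", "payload": {
  "targets": [
    [0,[0,0,0.1],[0,0,0]],
    [0,[0,0,0],[0,0,0]],
    [0,[0,0,0.1],[0,0,0]],
    [0,[0,0,0],[0,0,0]],
    [0,[0,0,0.1],[0,0,0]],
    [0,[0,0,0],[0,0,0]],
    [0,[0,0,0],[0,0,0]],
    [0,[0,0,0],[0,0,0]]
  ]
}}

```text
clock: 32.73
ee_pos: [0.494, 0.3141, 0.0895]
tcp_rot: [-0.105, 0.994, 0.0, 0.0]
ft_force: [-1.5, -2.5, 12.7]
gripper_width: 0.0096
finger_force: 25.0
```

{"api": "servo_tool", "payload": {
  "targets": [
    [0,[0,0,-0.2],[0,0,0]],
    [0.25,[0,0,0],[0,0,0]],
    [0.25,[0,0,0],[0,0,0]],
    [0.25,[0,0,0],[0,0,0]],
    [0.25,[0,0,-1],[0,0,0]],
    [0.25,[0,0,-2],[0,0,0]],
    [0.25,[0,0,-4],[0,0,0]],
    [0.25,[0,0,-4],[0,0,0]]
  ]
}}

```text
clock: 33.4
ee_pos: [0.4925, 0.313, 0.1998]
tcp_rot: [-0.105, 0.994, -0.0, -0.002]
ft_force: [0.7, -1.1, 1.0]
gripper_width: 0.0216
finger_force: 0.0
```

{"api": "servo_tool", "payload": {
  "targets": [
    [0.25,[0,0,-4],[0,0,0]],
    [0.25,[0,0,-2],[0,0,0]],
    [0.25,[0,0,0],[0,0,0]],
    [0.25,[0,0,0],[0,0,0]],
    [0.25,[0,0,0],[0,0,0]],
    [0.25,[0,0,0],[0,0,0]],
    [0.25,[0,0,0],[0,0,0]],
    [0.25,[0,0,0],[0,0,0]]
  ]
}}

```text
clock: 34.07
ee_pos: [0.4931, 0.3131, 0.2581]
tcp_rot: [-0.105, 0.994, -0.0, -0.002]
ft_force: [-0.2, 0.1, -0.1]
gripper_width: 0.022
finger_force: 0.0
```

Run:
```python
from plan import *
from meas import mask,R
c=save('scene','scene18');s=save('side','side18');w=save('wrist','wrist18');st_=get_state();print(st_['ee_pos'],st_['gripper_width'],st_['ft_force'])
ey=np.array([-.207,.978,0]);ex=np.array([.978,.207,0])
for n,cam_ in(('scene',c),('wrist',w)):
 for k,sl in(('red',(.5138,.2227)),('blue',(.5042,.2677)),('green',(.4947,.3127))):
  m=mask(cam_['frame'],k,70)
  if n=='scene': m[:170]=0;m[:,:380]=0;m[300:]=0;m[:,500:]=0
  N,l,st,ce=cv2.connectedComponentsWithStats(m);i=1+np.argmax(st[1:,4]);ys,xs=np.where(l==i)
  pr=lambda X,z:proj(cam_,np.r_[sl,z]+ex*X).round(0).tolist()
  print(n,k,st[i].tolist(),[(int(y),int(xs[ys==y].min()),int(xs[ys==y].max())) for y in range(ys.min(),ys.max()+1,12)],'top ends pred',pr(-.055,.111),pr(.055,.111))
```

```text
[0.49339351 0.31342875 0.25872862] 0.021507469352645744 [-0.36764856  0.54989644 -0.53863011]
scene red [414, 214, 24, 68, 607] [(214, 425, 428), (226, 414, 430), (238, 428, 435), (250, 430, 435), (262, 425, 432), (274, 423, 437)] top ends pred [426.0, 213.0] [433.0, 248.0]
scene blue [432, 213, 24, 69, 624] [(213, 443, 445), (225, 432, 449), (237, 444, 453), (249, 446, 454), (261, 444, 450), (273, 443, 454)] top ends pred [444.0, 213.0] [453.0, 248.0]
scene green [451, 213, 25, 68, 661] [(213, 461, 465), (225, 451, 468), (237, 461, 471), (249, 464, 475), (261, 463, 469), (273, 462, 473)] top ends pred [462.0, 213.0] [473.0, 248.0]
wrist red [214, 128, 56, 119, 2290] [(128, 237, 246), (140, 214, 239), (152, 215, 230), (164, 217, 231), (176, 218, 232), (188, 219, 233), (200, 220, 237), (212, 221, 235), (224, 222, 269), (236, 223, 258)] top ends pred [218.0, 131.0] [228.0, 244.0]
wrist blue [266, 122, 32, 119, 1968] [(122, 280, 285), (134, 266, 283), (146, 267, 283), (158, 267, 283), (170, 268, 283), (182, 268, 284), (194, 269, 283), (206, 269, 285), (218, 270, 285), (230, 270, 296)] top ends pred [269.0, 131.0] [274.0, 244.0]
wrist green [309, 126, 24, 118, 1313] [(126, 319, 324), (138, 317, 326), (150, 317, 327), (162, 317, 326), (174, 317, 326), (186, 317, 326), (198, 317, 326), (210, 317, 326), (222, 316, 326), (234, 309, 332)] top ends pred [320.0, 131.0] [320.0, 244.0]
```

All three plates match their predicted home outlines in both views. The arm is clear, so I'm handing in.

```bash
python3 -c "
from station import *
print(hand_in())"
```

```text
the job is handed in; nothing more can be done
None
```

I handed the job in at about 34 s: the handle is folded onto its back stop, and the red, green and blue plates stand fully down in their own slots by my camera checks, but `hand_in()` returned no verdict.

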